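# Set up the counting frame in the children's library

### The arm

A 7-joint arm with a two-finger parallel gripper is mounted at the origin on the work surface. World frame = base frame: x ahead of the robot, y to its left, z up, the work surface at z = 0. Lengths are in m, angles in rad, forces in N, time in s.
With the tool pointing down it reaches from about 0.4 to 0.85 m from the base axis. Payload 6.9 kg.
Tool frame: the origin (TCP) lies at the very end of the fingers, on their centre line; the grasp point (between the pads) lies 19 mm behind it (arm.hold_point_z is the distance from the TCP to the grasp point, in m); x points along the fingers, z is the direction in which the jaws open and shut, and the axes are right-handed (so a half turn about x gives the same grasp; the last joint's range is limited). The gripper opens to 85 mm and grips with 20 to 120 N. Pads are 22 mm wide; open, the fingers measure 114 mm over their backs; the gripper's body (76 mm by 85 mm) begins 54 mm behind the grasp point. The pads swing forward as they close: fully open they stand 13 mm farther back than shut.
Start: joints at [1.335, 0.507, -0.238, 1.5, 0.126, 1.149, -0.155], TCP at [0.209, -0.589, 0.231] pointing down, gripper open.
Joint ranges: [-3.08, 3.08], [-0.24, 2.05], [-1.43, 1.35], [0, 2.5], [-1.52, 4.66], [0.17, 1.96], [-2.89, 2.89]. Speed limits (rad/s): [2.39, 2.39, 3.14, 3.14, 3.14, 3.14, 3.14].

### API

Orientations are given as [roll, pitch, yaw] about the fixed x, y, z axes, in that order (R = Rz(yaw) Ry(pitch) Rx(roll)).
In Python, from station import arm gives the robot as it stands.
- The arm moves only by the tool arm_command, never from a script. Its argument "rows" is a list of rows, each a list of 2 entries, a list of its own where there are three numbers: the shift along the tool's x, y, z scaled (see below), then the turn, a rotation vector about the tool's x, y, z scaled (see below). A call has 1 to 8 rows; each row shifts and turns the commanded pose from where the row before left it, along the tool's axes as they then stand; what a row does not reach is not made up. The controller multiplies each number of a shift by 0.03 m and each number of a turn by 360 degrees. A row lasts 1/12 s, in which the tool goes at most 41.7 mm and 7.16 degrees, less where a joint would pass 70% of its speed; a pose out of reach is approached as far as the arm can. A call with a number of a shift or a turn outside -1 to 1 is refused whole. A call with a gripper value outside its range is refused whole. "grip" is the closure, from 0 (fully open) to 1 (shut), set as the call begins (left out, the last holds). The fingers move at their own pace and stop on an object; the grip force is fixed at half the most. Time passes only in rows, so rows that do not move let the fingers close. It gives the time, the measured TCP pose, the force and the opening at its end, in the units of the state.
- arm.get_state(): the state, without advancing time (a new reading comes with each control period).
- arm.get_image(name): name is "side" or "top"; returns a dict with "color" (420x560x3 uint8, blue, green, red), "K" (3x3 intrinsics, pixels), "rvec" (rotation vector, rad) and "tvec" (3), from world to camera coordinates, as OpenCV has them. Camera axes: x right, y down, z forward; pixel columns grow to the right and rows downward; lengths in m; the calibration is good to about 2 mm. A picture is of the moment at which its call begins. There is no depth.
- arm.hand_in(): hands the job in, once; it reports no verdict.
The state is a dict: "clock": time; "joint_pos": joint angles; "joint_velocities": joint speeds; "tau": joint torques, N m; "tcp_pos": TCP position; "eef_rot": TCP orientation; "contact_force": force on the tool from outside, world axes, zero at the start; "torque": the same for the moment, N m; "finger_gap": finger opening in m.
Only numpy, scipy, OpenCV 4.12 (cv2) and the standard library are available. Lean on these libraries where they do the work, as an engineer would, in place of code of your own. Each camera call takes 0.05 s, during which the arm holds its last target.

### The job

Set up the counting frame for the next group: lift its keeper bar by the ball-ended lever, put the grey dust plugs that are in the sockets into the cardboard tray, and plant every bead spindle that is there, the tall one in the left socket as you see it from the robot, the medium one in the middle, the short one on the right, each turned until its key drops into the keyway and its collar sits flush on the board. When all are home, lower the keeper bar fully over the collars again; leave the abacus, notebook and cup where they are.

Things in the scene. Friction and masses are not known exactly. Their poses are not given: they have to be found in the camera images.
- tall_centre (a point): tall bead spindle (4 beads), 120 mm high, about 190 g; may be absent (None). Starts upright on the desk, key within 1.6 rad of straight away from the robot. Point on its axis half-way up, 60 mm above its lower end; z up its axis. From below: steel stub (weighted foot) 40 mm across, 26 mm long (last 3 mm narrowed to 38); collar 66 mm across, 6 mm thick; bead column, gripped as a 30 mm cylinder 88 mm high. Goes in the left socket.
- medium_centre (a point): medium bead spindle (3 beads), 98 mm high, about 175 g; may be absent (None). Starts upright on the desk, key within 1.6 rad of straight away from the robot. Point on its axis half-way up, 49 mm above its lower end; z up its axis. From below: steel stub (weighted foot) 40 mm across, 26 mm long (last 3 mm narrowed to 38); collar 66 mm across, 6 mm thick; bead column, gripped as a 30 mm cylinder 66 mm high. Goes in the middle socket.
- short_centre (a point): short bead spindle (2 beads), 76 mm high, about 160 g; may be absent (None). Starts upright on the desk, key within 1.6 rad of straight away from the robot. Point on its axis half-way up, 38 mm above its lower end; z up its axis. From below: steel stub (weighted foot) 40 mm across, 26 mm long (last 3 mm narrowed to 38); collar 66 mm across, 6 mm thick; bead column, gripped as a 30 mm cylinder 44 mm high. Goes in the right socket.
- tall_key (a point): outer end of the tall spindle's brass key, 38 mm from the axis along the spindle's own +x, 18 mm above its lower end. The key is 14 mm wide and runs from 10 to 26 mm above the lower end, under the collar; its nose shows 5 mm beyond the collar. Below it the stub is plainly round for 10 mm.
- medium_key (a point): outer end of the medium spindle's brass key, 38 mm from the axis along the spindle's own +x, 18 mm above its lower end. The key is 14 mm wide and runs from 10 to 26 mm above the lower end, under the collar; its nose shows 5 mm beyond the collar. Below it the stub is plainly round for 10 mm.
- short_key (a point): outer end of the short spindle's brass key, 38 mm from the axis along the spindle's own +x, 18 mm above its lower end. The key is 14 mm wide and runs from 10 to 26 mm above the lower end, under the collar; its nose shows 5 mm beyond the collar. Below it the stub is plainly round for 10 mm.
- socket_left (a point): centre of the mouth of the left socket (left as seen from the robot), on top of the counting frame's board, 32 mm above the desk. Axes of the frame: x away from the robot, y left, z up; sockets 100 mm apart along y. Eight-sided bore, 42.5 mm across flats, 27 mm deep.
- socket_middle (a point): centre of the mouth of the middle socket (middle as seen from the robot), on top of the counting frame's board, 32 mm above the desk. Axes of the frame: x away from the robot, y left, z up; sockets 100 mm apart along y. Eight-sided bore, 42.5 mm across flats, 27 mm deep.
- socket_right (a point): centre of the mouth of the right socket (right as seen from the robot), on top of the counting frame's board, 32 mm above the desk. Axes of the frame: x away from the robot, y left, z up; sockets 100 mm apart along y. Eight-sided bore, 42.5 mm across flats, 27 mm deep.
- keyway_left (a point): outer end of the left socket's keyway, 39.5 mm from the socket's centre along the frame's +x; the keyway is 17.6 mm wide. With the key off it the key rides on the board, 16 mm too high, while the stub's round end is centred in the bore; turned within about 0.1 rad the key drops in and the collar lands on the board.
- keyway_middle (a point): outer end of the middle socket's keyway, 39.5 mm from the socket's centre along the frame's +x; the keyway is 17.6 mm wide. With the key off it the key rides on the board, 16 mm too high, while the stub's round end is centred in the bore; turned within about 0.1 rad the key drops in and the collar lands on the board.
- keyway_right (a point): outer end of the right socket's keyway, 39.5 mm from the socket's centre along the frame's +x; the keyway is 17.6 mm wide. With the key off it the key rides on the board, 16 mm too high, while the stub's round end is centred in the bore; turned within about 0.1 rad the key drops in and the collar lands on the board.
- keeper (a joint): keeper bar angle (rad): 0 lowered over the collars (it starts so, and holds plugs and spindles in or out), 1.7 fully raised. Turns about the frame's y, rising away from the robot; stays where left, moved by 2 to 4 N at the ball. Over an unseated spindle it stops at about 0.3. At 1.4 the bar stands 62 mm beyond the socket centres, up to 96 mm above the desk.
- lever_ball (a point): centre of the black ball, 26 mm across, at the end of the keeper's lever, right of the frame; lowered it is 60 mm above the desk. The lever, a 9 mm rod, leads from the ball to the hinge line: away from the robot when lowered, hanging below the ball when raised (ball then up to 166 mm above the desk).
- keeper_hinge (a point): point on the keeper's hinge line (along the frame's y) beside the lever, 45 mm above the desk, 70 mm beyond and 80 mm to the right of the right socket's centre. The ball circles it in the frame's x-z plane at 121 mm; at joint 0 the ball is 120 mm toward the robot (frame -x) and 15 mm above it.
- plug1_centre (a point): grey plastic dust plug that starts in the left socket; may be absent (None). 66 mm high: round stub 40 mm across and 26 mm long without a key, collar 66 mm across and 6 mm thick, knob 26 mm across and 34 mm high. Point on its axis half-way up, 33 mm above its lower end; z runs up. About 100 g; lifts straight out when the keeper is raised.
- plug2_centre (a point): grey plastic dust plug that starts in the middle socket; may be absent (None). 66 mm high: round stub 40 mm across and 26 mm long without a key, collar 66 mm across and 6 mm thick, knob 26 mm across and 34 mm high. Point on its axis half-way up, 33 mm above its lower end; z runs up. About 100 g; lifts straight out when the keeper is raised.
- plug3_centre (a point): grey plastic dust plug that starts in the right socket; may be absent (None). 66 mm high: round stub 40 mm across and 26 mm long without a key, collar 66 mm across and 6 mm thick, knob 26 mm across and 34 mm high. Point on its axis half-way up, 33 mm above its lower end; z runs up. About 100 g; lifts straight out when the keeper is raised.
- tray_floor (a point): centre of the inner floor of the open cardboard tray, fixed to the desk, outer size 220 mm along its x, 190 mm along its y, walls 5 mm thick and 40 mm high; floor 5 mm above the desk.
- abacus_top (a point): small wooden abacus lying on the desk, 110 x 190 x 33 mm; a bystander (point at its middle, 6 mm up)
- notebook_top (a point): notebook lying on the desk, 150 x 210 x 12 mm; a bystander (point at its middle, 6 mm up)
- cup_mid (a point): blue ceramic cup, 72 mm across and 95 mm high; a bystander (point at its middle, 45 mm up)
There are look-alikes about, which are no part of the job. What is shaped like the part that bears plug3_centre but pink is not meant.

How it is judged:
On the way, in this order (a step that is already met when the one before it is completed fails the run):
1. the keeper bar is raised clear of the sockets (at least 1.2 rad) (value of joint keeper above 1.2 rad), for 0.2 s.
2. every spindle that is there is home in its own socket: key dropped in, collar on the board (horizontal distance between tall_centre and socket_left below 0.008 m and z of tall_centre in the frame of socket_left below 0.04 m and angle between each of tall_centre, medium_centre, short_centre's own z axis and vertical below 0.1 rad and horizontal distance between medium_centre and socket_middle below 0.008 m and z of medium_centre in the frame of socket_middle below 0.029 m and horizontal distance between short_centre and socket_right below 0.008 m and z of short_centre in the frame of socket_right below 0.018 m), for 0.3 s.
3. the keeper bar is lowered over the collars (below 0.15 rad) (value of joint keeper below 0.15 rad), for 0.2 s.
At the end, for the whole second after the job is handed in: Every spindle present is in its own socket (tall left, medium middle, short right; within 8 mm and 0.1 rad of upright, collar within 6 mm of the board, which only a dropped-in key allows), every plug present lies in the tray, the keeper bar is below 0.15 rad, all at rest (all of step 2 and x of plug1_centre in the frame of tray_floor between -0.105 and 0.105 m and y of plug1_centre in the frame of tray_floor between -0.09 and 0.09 m and z of each of plug1_centre, plug2_centre, plug3_centre in the frame of tray_floor below 0.06 m and x of plug2_centre in the frame of tray_floor between -0.105 and 0.105 m and y of plug2_centre in the frame of tray_floor between -0.09 and 0.09 m and x of plug3_centre in the frame of tray_floor between -0.105 and 0.105 m and y of plug3_centre in the frame of tray_floor between -0.09 and 0.09 m and value of joint keeper below 0.15 rad and linear speed of each of tall, medium, short, plug1, plug2, plug3 below 0.02 m/s); the robot touches nothing.
It fails at once if the abacus is pushed away (over 30 mm) (distance of abacus_top from where it was at the start of the episode above 0.03 m).
It fails at once if the notebook is pushed away (over 30 mm) (distance of notebook_top from where it was at the start of the episode above 0.03 m).
It fails at once if the cup is pushed away (over 30 mm) (distance of cup_mid from where it was at the start of the episode above 0.03 m).
Of tall, medium, short only 2 to 3 are there at a start; the rules pass over those that are not, and their reading is None.
Of plug1, plug2, plug3 only 2 to 3 are there at a start; the rules pass over those that are not, and their reading is None.
At some moment in a run one of tall, medium, short may be knocked a few centimetres aside while the robot is not near it.
Once in a run the grip may slacken for a moment while it holds something.
It also fails if it takes over 210 s, if anything falls off the work surface, if the arm or the gripper's body presses on something with over 40 N, if the wrist force passes 120 N, or if a joint passes its speed limit or range.

## Working session

There is one attempt and no reset: what is moved stays moved. The work goes in short steps, Python scripts to look and compute and a tool call to move; the robot and the scene stay as the last step left them, time stands still between calls to the robot, and variables do not carry over. Pictures are saved under pics/ and viewed, and the job is handed in when it is done.

Besides the shell and the picture viewer there is one more tool, called after ">>>" as a command line: name --argument value ..., lists and objects as JSON in quotes. arm_command: Moves the arm, as the interface text tells. Its arguments: {"type":"object","properties":{"rows":{"type":"array"},"grip":{"type":"number"}},"required":["rows"]}

```bash
ls; mkdir -p pics; python3 - <<'E'
from station import arm
import cv2,pprint
s=arm.get_state();pprint.pprint(s)
for n in("side","top"):
    im=arm.get_image(n);cv2.imwrite(f"pics/{n}0.png",im["color"]);print(n,im["K"],im["rvec"],im["tvec"])
print(arm.hold_point_z)
E
```

```text
pics
{'clock': 0.0,
 'contact_force': array([-0.67272093, -0.22059679, -0.13742734]),
 'eef_rot': array([-3.10837203,  1.56902458,  1.94480931]),
 'finger_gap': 0.08545382855158347,
 'joint_pos': array([ 1.33550414,  0.50831531, -0.23749064,  1.50115168,  0.1257073 ,
        1.14888544, -0.15479243]),
 'joint_velocities': array([ 4.60995441e-05,  1.04171586e-03,  5.24654501e-04,  2.43417534e-04,
       -4.61224067e-04, -1.86839825e-04,  4.46844543e-04]),
 'tau': array([-9.76429837e-04, -6.20611739e+01, -2.18703501e+00, -2.49655223e+01,
        1.26045349e-02,  1.18959602e-02, -4.27990784e-06]),
 'tcp_pos': array([ 0.20863348, -0.58861156,  0.23043597]),
 'torque': array([-0.01275927,  0.02914923,  0.04605003])}
side [[379.25205373   0.         284.21621351]
 [  0.         379.25205373 211.18262139]
 [  0.           0.           1.        ]] [ 2.13858957 -0.10576906  0.02986489] [-0.53243528  0.10338036  0.99617277]
top [[413.72466935   0.         282.06616639]
 [  0.         413.72466935 209.10741792]
 [  0.           0.           1.        ]] [ 2.15031794 -2.11619891  0.15325973] [0.04332415 0.55346646 1.16195285]
0.0187
```

View pics/side0.png

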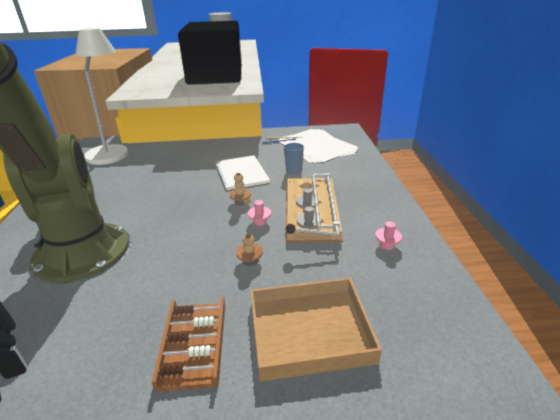

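View pics/top0.png

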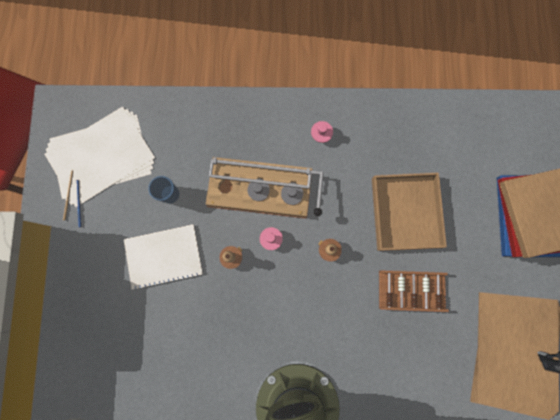

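```bash
cat > h.py <<'E'
from station import arm
import cv2,numpy as np
from scipy.spatial.transform import Rotation as R
_c={}
def img(n):
    im=arm.get_image(n); _c[n]=im; return im
CAL={}
def cal(n,im=None):
    if n not in _c: img(n)
    return _c[n]
def ray(n,uv,z):
    c=cal(n);Rm=cv2.Rodrigues(np.array(c["rvec"]))[0];t=np.array(c["tvec"]).ravel()
    d=Rm.T@np.linalg.inv(c["K"])@np.array([uv[0],uv[1],1.]);o=-Rm.T@t
    return o+d*(z-o[2])/d[2]
def proj(n,p):
    c=cal(n);q,_=cv2.projectPoints(np.array([p],float).reshape(-1,1,3),np.array(c["rvec"]),np.array(c["tvec"]),c["K"],None);return q.reshape(-1,2)
def crop(n,x0,y0,w,h,f,name):
    im=cal(n)["color"][y0:y0+h,x0:x0+w];cv2.imwrite("pics/"+name,cv2.resize(im,None,fx=f,fy=f,interpolation=cv2.INTER_CUBIC))
def st():
    s=arm.get_state();print(round(s["clock"],2),"tcp",s["tcp_pos"].round(4),"rpy",s["eef_rot"].round(3),"F",s["contact_force"].round(1),"gap",round(s["finger_gap"],4));print(R.from_euler("xyz",s["eef_rot"]).as_matrix().round(3).tolist(), s["joint_pos"].round(2));return s
E
python3 - <<'E'
from h import *
crop("top",195,140,160,130,5,"t1.png")
crop("side",215,150,200,130,4,"s1.png")
for n in("top","side"):
    c=cal(n);Rm=cv2.Rodrigues(np.array(c["rvec"]))[0];print(n,-Rm.T@np.array(c["tvec"]))
st()
E
```

```text
top [0.36420006 0.0342002  1.23471664]
side [ 0.47413888 -0.82743244  0.61407075]
0.2 tcp [ 0.2088 -0.5888  0.2307] rpy [-3.117  1.57   1.936] F [ 0.1  0.3 -0.3] gap 0.0854
[[-0.0, 0.942, 0.334], [0.001, 0.334, -0.942], [-1.0, -0.0, -0.001]] [ 1.34  0.51 -0.24  1.5   0.13  1.15 -0.15]
```

View pics/t1.png

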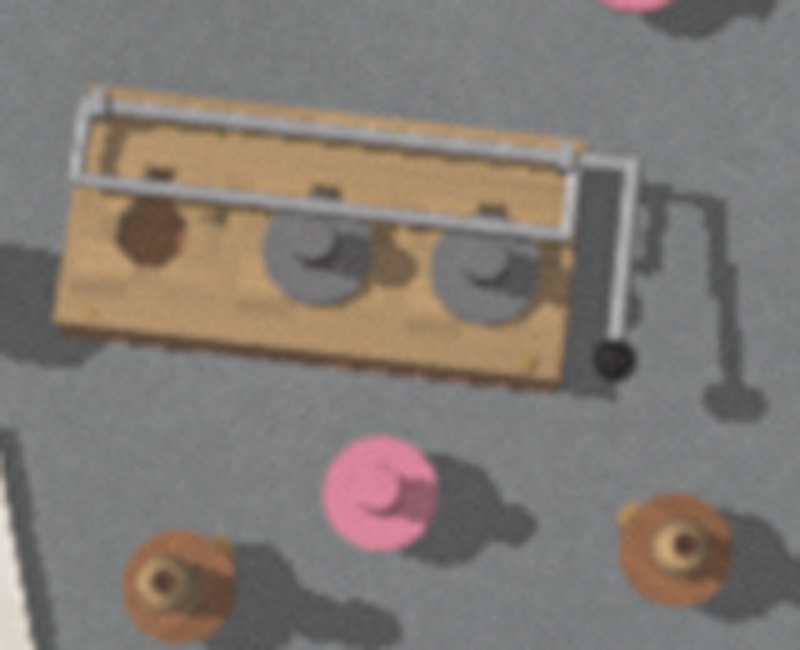

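View pics/s1.png

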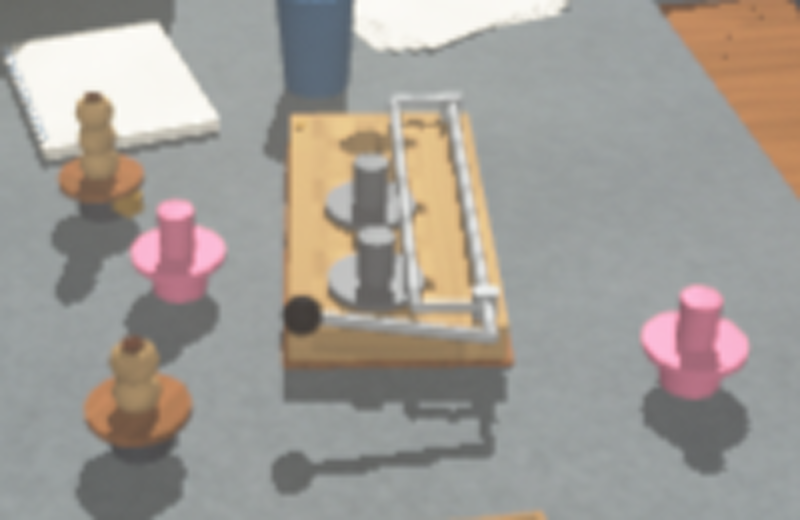

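```bash
cat >> h.py <<'E'
def ct(n,x,y,z,x0,y0,f): return ray(n,((x+.5)/f-.5+x0,(y+.5)/f-.5+y0),z)
E
python3 - <<'E'
from h import *
T=lambda x,y,z:ct("top",x,y,z,195,140,5)
S=lambda x,y,z:ct("side",x,y,z,215,150,4)
def pr(*a): print(a[0],*[np.round(v,4) for v in a[1:]])
pr("sockL",T(152,231,.032),S(367,141,.032))
pr("plug2 collar top",T(319,250,.038)); pr("plug3",T(486,272,.038))
pr("plug2 knob",T(314,243,.072),S(371,162,.072)); pr("plug3 knob",T(484,262,.072),S(376,236,.072))
pr("ball",T(614,359,.060),S(302,315,.060))
pr("corners",*[T(x,y,.032) for x,y in((93,90),(585,143),(560,383),(55,322))])
pr("med collar",T(179,587,.032),"key",T(225,545,.018),"top98",T(163,581,.098),S(93,97,.098))
pr("short collar",T(677,550,.032),"key",T(626,515,.018),"top76",T(686,544,.076),S(133,343,.076))
pr("pink",T(380,494,.032))
crop("top",360,160,100,165,4,"t2.png")
E
```

```text
sockL [0.6222 0.2233 0.032 ] [0.6257 0.2236 0.032 ]
plug2 collar top [0.6109 0.1231 0.038 ]
plug3 [0.5991 0.0244 0.038 ]
plug2 knob [0.6079 0.1236 0.072 ] [0.6138 0.1198 0.072 ]
plug3 knob [0.5982 0.0259 0.072 ] [0.6033 0.0203 0.072 ]
ball [ 0.545  -0.0496  0.06  ] [ 0.5466 -0.0478  0.06  ]
corners [0.7084 0.2622 0.032 ] [ 0.6796 -0.0338  0.032 ] [ 0.5346 -0.02    0.032 ] [0.5665 0.2787 0.032 ]Traceback (most recent call last):
  File "<stdin>", line 10, in <module>
  File "<stdin>", line 4, in pr
    return _wrapfunc(a, 'round', decimals=decimals, out=out)
    return _wrapit(obj, method, *args, **kwds)
    result = getattr(arr, method)(*args, **kwds)
numpy._core._exceptions._UFuncNoLoopError: ufunc 'multiply' did not contain a loop with signature matching types (dtype('<U3'), dtype('float64')) -> None
```

```bash
python3 - <<'E'
from h import *
T=lambda x,y,z:ct("top",x,y,z,195,140,5)
S=lambda x,y,z:ct("side",x,y,z,215,150,4)
def pr(*a): print(*[v if isinstance(v,str) else np.round(v,4) for v in a])
pr("med collar",T(179,587,.032),"key",T(225,545,.018),"top98",T(163,581,.098),S(93,97,.098))
pr("short collar",T(677,550,.032),"key",T(626,515,.018),"top76",T(686,544,.076),S(133,343,.076))
pr("pink",T(380,494,.032))
crop("top",360,160,100,165,4,"t2.png")
crop("side",215,150,60,75,9,"s2.png")
E
```

```text
med collar [0.412  0.1995 0.032 ] key [0.4375 0.1753 0.018 ] top98 [0.4125 0.1994 0.098 ] [0.4147 0.1975 0.098 ]
short collar [ 0.438  -0.0884  0.032 ] key [ 0.4589 -0.0599  0.018 ] top76 [ 0.4387 -0.0889  0.076 ] [ 0.4409 -0.0875  0.076 ]
pink [0.4677 0.0843 0.032 ]
```

View pics/t2.png

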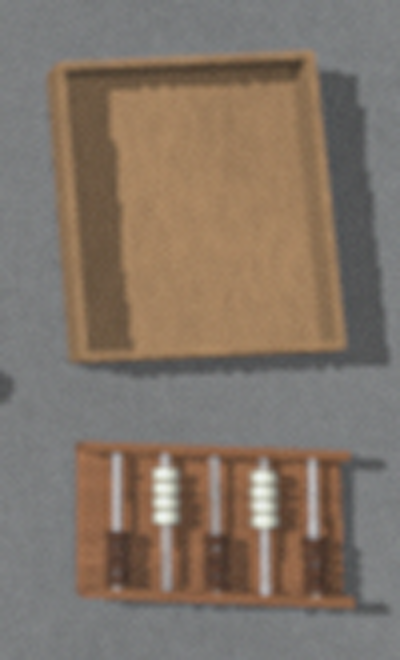

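View pics/s2.png

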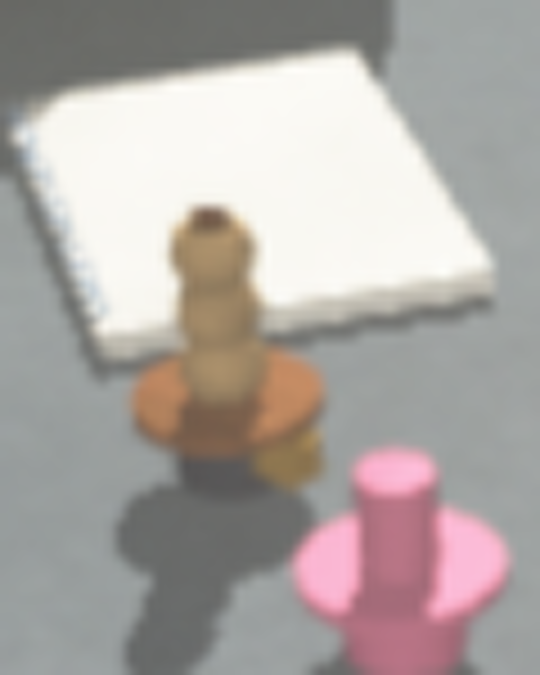

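```bash
cat >> h.py <<'E'
def plan(p,psi=None,n=None,s=None):
    s=s or arm.get_state();R0=R.from_euler("xyz",s["eef_rot"]).as_matrix();p0=s["tcp_pos"]
    p=np.array(p,float)
    cur=np.arctan2(R0[1,2],R0[0,2])
    if psi is None: psi=cur
    c,k=np.cos(psi),np.sin(psi)
    Rd=np.array([[0,-k,c],[0,c,k],[-1,0,0]]); rv=R.from_matrix(R0.T@Rd).as_rotvec()
    d=p-p0; m=max(np.ceil(np.linalg.norm(rv)/(2*np.pi)/.0195),np.ceil(np.linalg.norm(d)/.040),1,np.ceil(np.abs(R0.T@d).max()/.028))
    n=int(max(n or 1,m)); rows=[]
    for i in range(n):
        Ri=R0@R.from_rotvec(rv*i/n).as_matrix()
        rows.append([(Ri.T@d/n/.03).round(3).tolist(),(rv/n/2/np.pi).round(4).tolist()])
    print("n",n)
    for i in range(0,n,8): print(str(rows[i:i+8]).replace(" ",""))
E
python3 - <<'E'
from h import *
T=lambda x,y,z:ct("top",x,y,z,360,160,4)
cs=[T(x,y,.04) for x,y in((55,65),(312,55),(345,348),(75,360))]
print(np.round(cs,3),np.mean(cs,0))
st();plan([.545,-.049,.14],-1.688)
E
```

```text
[[ 0.657 -0.216  0.04 ]
 [ 0.667 -0.405  0.04 ]
 [ 0.451 -0.419  0.04 ]
 [ 0.44  -0.226  0.04 ]] [ 0.55369203 -0.31660441  0.04      ]
0.45 tcp [ 0.2089 -0.589   0.2312] rpy [3.141 1.571 1.911] F [ 0.6 -0.6  0.1] gap 0.0853
[[-0.0, 0.942, 0.334], [0.0, 0.334, -0.942], [-1.0, 0.0, -0.0]] [ 1.34  0.51 -0.24  1.5   0.13  1.15 -0.15]
n 18
[[[0.169,0.921,-0.734],[0.004,-0.0,0.0]],[[0.169,0.902,-0.758],[0.004,-0.0,0.0]],[[0.169,0.882,-0.78],[0.004,-0.0,0.0]],[[0.169,0.862,-0.803],[0.004,-0.0,0.0]],[[0.169,0.842,-0.824],[0.004,-0.0,0.0]],[[0.169,0.82,-0.845],[0.004,-0.0,0.0]],[[0.169,0.799,-0.866],[0.004,-0.0,0.0]],[[0.169,0.776,-0.886],[0.004,-0.0,0.0]]]
[[[0.169,0.753,-0.905],[0.004,-0.0,0.0]],[[0.169,0.73,-0.924],[0.004,-0.0,0.0]],[[0.169,0.706,-0.943],[0.004,-0.0,0.0]],[[0.169,0.682,-0.96],[0.004,-0.0,0.0]],[[0.169,0.658,-0.977],[0.004,-0.0,0.0]],[[0.169,0.632,-0.994],[0.004,-0.0,0.0]],[[0.169,0.607,-1.01],[0.004,-0.0,0.0]],[[0.169,0.581,-1.025],[0.004,-0.0,0.0]]]
[[[0.169,0.555,-1.039],[0.004,-0.0,0.0]],[[0.169,0.528,-1.053],[0.004,-0.0,0.0]]]
```

>>> arm_command --rows '[[[0, 0.9, -0.75], [0.004, 0, 0]], [[0, 0.9, -0.75], [0.004, 0, 0]], [[0, 0.88, -0.78], [0.004, 0, 0]], [[0, 0.86, -0.8], [0.004, 0, 0]], [[0, 0.84, -0.82], [0.004, 0, 0]], [[0, 0.82, -0.84], [0.004, 0, 0]], [[0, 0.8, -0.86], [0.004, 0, 0]], [[0, 0.78, -0.88], [0.004, 0, 0]]]' --grip 0.4

```text
clock: 1.12
tcp_pos: [0.3581, -0.3482, 0.2316]
eef_rot: [0.647, 1.57, -0.786]
contact_force: [1.0, 0.6, 0.5]
finger_gap: 0.051
```

```bash
python3 - <<'E'
from h import *
st();plan([.545,-.049,.14],-1.688)
E
```

```text
1.12 tcp [ 0.3581 -0.3482  0.2316] rpy [ 0.647  1.57  -0.786] F [1.  0.6 0.5] gap 0.051
[[0.0, 0.99, 0.138], [-0.0, 0.138, -0.99], [-1.0, 0.0, 0.001]] [ 0.92  0.31 -0.26  1.82  0.09  1.02 -0.82]
n 10
[[[0.305,0.755,-0.902],[0.0041,0.0,-0.0]],[[0.305,0.731,-0.921],[0.0041,0.0,-0.0]],[[0.305,0.707,-0.939],[0.0041,0.0,-0.0]],[[0.305,0.683,-0.957],[0.0041,0.0,-0.0]],[[0.305,0.659,-0.974],[0.0041,0.0,-0.0]],[[0.305,0.634,-0.991],[0.0041,0.0,-0.0]],[[0.305,0.608,-1.007],[0.0041,0.0,-0.0]],[[0.305,0.582,-1.022],[0.0041,0.0,-0.0]]]
[[[0.305,0.556,-1.036],[0.0041,0.0,-0.0]],[[0.305,0.529,-1.05],[0.0041,0.0,-0.0]]]
```

>>> arm_command --rows '[[[0.3, 0.73, -0.87], [0.004, 0, 0]], [[0.3, 0.71, -0.9], [0.004, 0, 0]], [[0.3, 0.69, -0.9], [0.004, 0, 0]], [[0.3, 0.67, -0.93], [0.004, 0, 0]], [[0.3, 0.65, -0.95], [0.004, 0, 0]], [[0.3, 0.62, -0.97], [0.004, 0, 0]], [[0.3, 0.6, -0.98], [0.004, 0, 0]], [[0.3, 0.55, -0.98], [0.004, 0, 0]]]'

```text
clock: 1.78
tcp_pos: [0.5034, -0.1155, 0.1591]
eef_rot: [1.439, 1.57, -0.194]
contact_force: [1.2, -0.8, 0.8]
finger_gap: 0.0511
```

>>> arm_command --rows '[[[0, 0, 0], [0, 0, 0]], [[0, 0, 0], [0, 0, 0]]]'

```text
clock: 1.95
tcp_pos: [0.5032, -0.1145, 0.1588]
eef_rot: [-2.665, 1.57, 1.991]
contact_force: [-0.7, 0.1, -0.1]
finger_gap: 0.0513
```

```bash
python3 - <<'E'
from h import *
st();plan([.545,-.049,.09],-1.688)
E
```

```text
1.95 tcp [ 0.5032 -0.1145  0.1588] rpy [-2.665  1.57   1.991] F [-0.7  0.1 -0.1] gap 0.0513
[[-0.0, 0.998, -0.056], [0.001, -0.056, -0.998], [-1.0, -0.001, -0.001]] [ 0.37  0.42 -0.27  1.89  0.14  0.85 -1.6 ]
n 3
[[[0.765,0.423,-0.752],[0.0032,-0.0001,0.0]],[[0.765,0.408,-0.761],[0.0032,-0.0001,0.0]],[[0.765,0.392,-0.769],[0.0032,-0.0001,0.0]]]
```

>>> arm_command --rows '[[[0.77, 0.42, -0.75], [0.0032, 0, 0]], [[0.77, 0.41, -0.76], [0.0032, 0, 0]], [[0.77, 0.39, -0.77], [0.0032, 0, 0]], [[0, 0, 0], [0, 0, 0]], [[0, 0, 0], [0, 0, 0]]]'

```text
clock: 2.37
tcp_pos: [0.5439, -0.0516, 0.089]
eef_rot: [-1.522, 1.568, 3.07]
contact_force: [0.1, -0.5, 0.1]
finger_gap: 0.0513
```

```bash
python3 - <<'E'
from h import *
st();plan([.545,-.049,.041],-1.688)
crop("side",240,150,130,110,6,"s3.png")
E
```

```text
2.37 tcp [ 0.5439 -0.0516  0.089 ] rpy [-1.522  1.568  3.07 ] F [ 0.1 -0.5  0.1] gap 0.0513
[[-0.002, 0.993, -0.12], [0.0, -0.12, -0.993], [-1.0, -0.002, 0.0]] [ 0.2   0.55 -0.23  1.89  0.18  0.72 -1.82]
n 2
[[[0.799,0.015,-0.045],[-0.0002,0.0,0.0002]],[[0.799,0.014,-0.045],[-0.0002,0.0,0.0002]]]
```

View pics/s3.png

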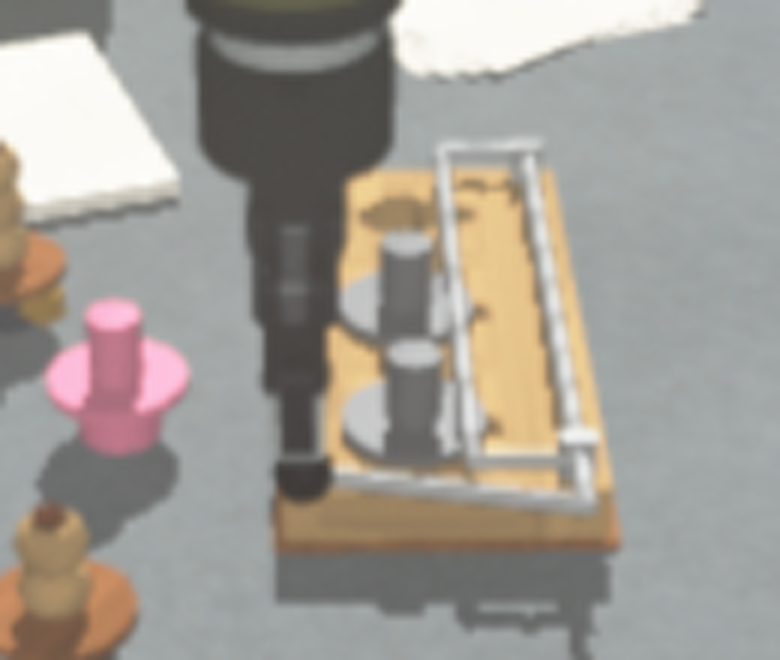

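>>> arm_command --rows '[[[0.8, 0.02, -0.04], [0, 0, 0]], [[0.8, 0.02, -0.04], [0, 0, 0]], [[0, 0, 0], [0, 0, 0]], [[0, 0, 0], [0, 0, 0]]]'

```text
clock: 2.75
tcp_pos: [0.5451, -0.0514, 0.0424]
eef_rot: [-0.941, 1.569, -2.635]
contact_force: [-0.2, -0.3, -0.0]
finger_gap: 0.0512
```

>>> arm_command --rows '[[[0, 0, 0], [0, 0, 0]], [[0, 0, 0], [0, 0, 0]], [[0, 0, 0], [0, 0, 0]], [[0, 0, 0], [0, 0, 0]]]' --grip 1

```text
clock: 3.08
tcp_pos: [0.5466, -0.0511, 0.0433]
eef_rot: [1.043, 1.568, -0.651]
contact_force: [0.3, -4.2, 2.0]
finger_gap: 0.023
```

```bash
python3 - <<'E'
from h import *
st()
crop("side",240,150,130,110,6,"s4.png")
E
```

```text
3.08 tcp [ 0.5466 -0.0511  0.0433] rpy [ 1.043  1.568 -0.651] F [ 0.3 -4.2  2. ] gap 0.023
[[0.002, 0.992, -0.123], [-0.001, -0.123, -0.992], [-1.0, 0.002, 0.001]] [ 0.18  0.62 -0.21  1.93  0.21  0.62 -1.85]
```

View pics/s4.png

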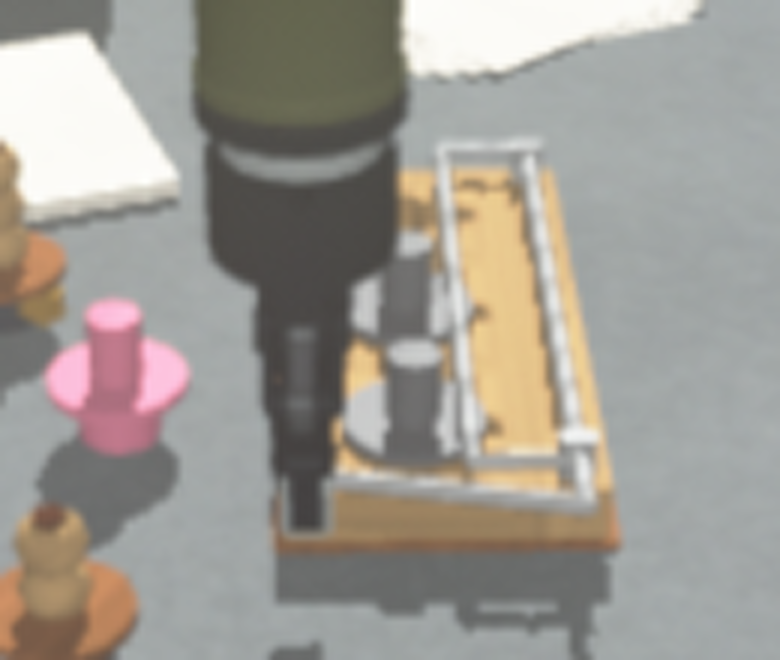

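```bash
python3 - <<'E'
import numpy as np
th=np.linspace(0,1.6,17);r=.12093;a=.1244+th
x=.12-r*np.cos(a);z=r*np.sin(a)
print(np.c_[th[1:],-np.diff(z)/.03,np.diff(x)/.03].round(2).tolist())
E
```

```text
[[0.1, -0.4, 0.07], [0.2, -0.39, 0.11], [0.3, -0.38, 0.15], [0.4, -0.36, 0.18], [0.5, -0.34, 0.22], [0.6, -0.31, 0.25], [0.7, -0.29, 0.28], [0.8, -0.26, 0.31], [0.9, -0.23, 0.33], [1.0, -0.19, 0.35], [1.1, -0.16, 0.37], [1.2, -0.12, 0.39], [1.3, -0.08, 0.4], [1.4, -0.04, 0.4], [1.5, 0.0, 0.4], [1.6, 0.04, 0.4]]
```

>>> arm_command --rows '[[[-0.4, 0.07, 0], [0, 0, 0]], [[-0.39, 0.11, 0], [0, 0, 0]], [[-0.38, 0.15, 0], [0, 0, 0]], [[-0.36, 0.18, 0], [0, 0, 0]], [[-0.34, 0.22, 0], [0, 0, 0]]]'

```text
clock: 3.55
tcp_pos: [0.5673, -0.0531, 0.0983]
eef_rot: [-0.849, 1.569, -2.542]
contact_force: [4.3, -3.8, -10.0]
finger_gap: 0.0231
```

>>> arm_command --rows '[[[-0.31, 0.25, 0], [0, 0, 0]], [[-0.29, 0.28, 0], [0, 0, 0]], [[-0.26, 0.31, 0], [0, 0, 0]], [[-0.23, 0.33, 0], [0, 0, 0]]]'

```text
clock: 3.88
tcp_pos: [0.6019, -0.0568, 0.1303]
eef_rot: [-1.377, 1.569, -3.069]
contact_force: [5.3, -2.5, -14.8]
finger_gap: 0.0227
```

```bash
python3 - <<'E'
from h import *
st()
crop("side",240,100,130,150,4,"s5.png")
E
```

```text
3.88 tcp [ 0.6019 -0.0568  0.1303] rpy [-1.377  1.569 -3.069] F [  5.3  -2.5 -14.8] gap 0.0227
[[-0.002, 0.993, -0.121], [-0.0, -0.121, -0.993], [-1.0, -0.002, 0.0]] [ 0.2   0.57 -0.24  1.69  0.16  0.9  -1.79]
```

View pics/s5.png

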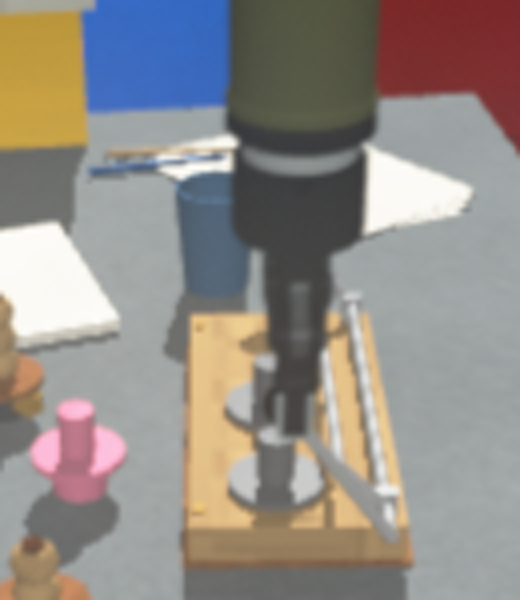

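>>> arm_command --rows '[[[-0.15, 0.35, 0], [0, 0, 0]], [[-0.12, 0.37, 0], [0, 0, 0]], [[-0.08, 0.39, 0], [0, 0, 0]], [[-0.05, 0.4, 0], [0, 0, 0]]]'

```text
clock: 4.27
tcp_pos: [0.648, -0.0614, 0.1431]
eef_rot: [2.99, 1.57, 1.298]
contact_force: [-0.1, 0.5, 0.1]
finger_gap: -0.0001
```

>>> arm_command --rows '[[[-0.02, 0.4, 0], [0, 0, 0]], [[0.02, 0.4, 0], [0, 0, 0]], [[0.06, 0.4, 0], [0, 0, 0]], [[0.08, 0.2, 0], [0, 0, 0]], [[0, 0, 0], [0, 0, 0]]]'

```text
clock: 4.68
tcp_pos: [0.6897, -0.0665, 0.1378]
eef_rot: [-2.669, 1.57, 1.922]
contact_force: [-0.8, -0.3, 0.3]
finger_gap: 0.0001
```

```bash
python3 - <<'E'
from h import *
st()
crop("side",240,100,130,150,4,"s6.png")
E
```

```text
4.68 tcp [ 0.6897 -0.0665  0.1378] rpy [-2.669  1.57   1.922] F [-0.8 -0.3  0.3] gap 0.0001
[[-0.0, 0.993, -0.121], [0.001, -0.121, -0.993], [-1.0, -0.0, -0.001]] [ 0.19  0.69 -0.23  1.42  0.17  1.05 -1.77]
```

View pics/s6.png

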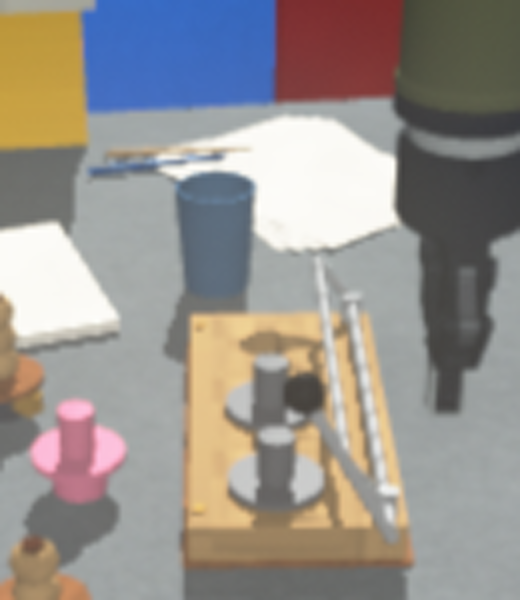

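```bash
cat >> h.py <<'E'
fx=np.array([.993,-.117,0]);fy=np.array([.117,.993,0])
B0=np.array([.546,-.0505,.06]);H=B0+.12*fx+[0,0,-.015]
def ball(t): return H+.12093*(-np.cos(.1244+t)*fx+np.sin(.1244+t)*np.array([0,0,1]))
def theta(n,u,v):
    ts=np.linspace(0,1.75,351);e=[np.hypot(*(proj(n,ball(t))[0]-[u,v])) for t in ts];i=int(np.argmin(e));return ts[i],e[i],ball(ts[i])
E
python3 - <<'E'
from h import *
print(theta("side",303.5/4-.5+240,392.5/4-.5+100))
c=cal("side")
img("top");crop("top",270,130,100,100,6,"t3.png")
E
```

```text
(np.float64(0.9450000000000001), np.float64(0.2580236981781728), array([ 0.60744181, -0.05773937,  0.151045  ]))
```

View pics/t3.png

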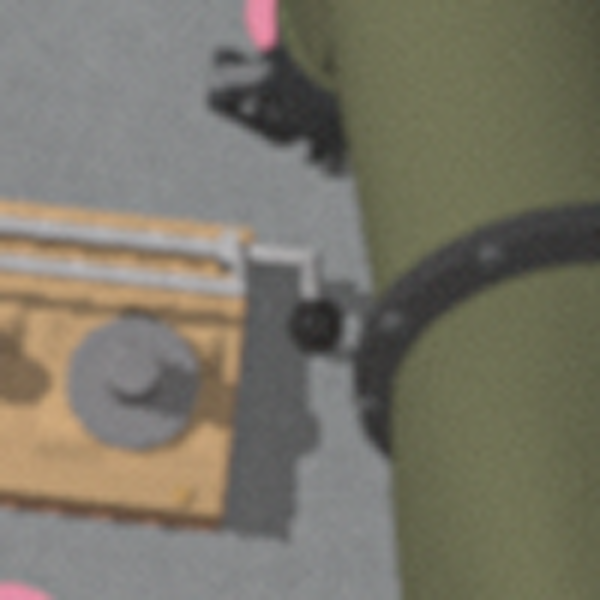

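```bash
python3 - <<'E'
from h import *
print(theta("top",(317.5)/6-.5+270,326.5/6-.5+130))
plan([.69,-.067,.215],-1.688)
s=arm.get_state();s["tcp_pos"]=np.array([.69,-.067,.215]);plan([.56,-.052,.215],-1.688,s=s)
E
```

```text
(np.float64(0.93), np.float64(0.47492346766913174), array([ 0.60586883, -0.05755403,  0.15016123]))
n 3
[[[-0.847,0.016,-0.0],[-0.0002,-0.0,0.0]],[[-0.847,0.016,0.0],[-0.0002,-0.0,0.0]],[[-0.847,0.016,0.0],[-0.0002,-0.0,0.0]]]
n 5
[[[0.0,-0.872,0.006],[-0.0001,-0.0,0.0]],[[0.0,-0.872,0.005],[-0.0001,-0.0,0.0]],[[0.0,-0.872,0.004],[-0.0001,-0.0,0.0]],[[0.0,-0.872,0.003],[-0.0001,-0.0,0.0]],[[0.0,-0.872,0.003],[-0.0001,-0.0,0.0]]]
```

>>> arm_command --rows '[[[-0.85, 0, 0], [0, 0, 0]], [[-0.85, 0, 0], [0, 0, 0]], [[-0.85, 0, 0], [0, 0, 0]], [[0, -0.88, 0], [0, 0, 0]], [[0, -0.88, 0], [0, 0, 0]], [[0, -0.88, 0], [0, 0, 0]], [[0, -0.88, 0], [0, 0, 0]], [[0, -0.88, 0], [0, 0, 0]]]'

```text
clock: 5.55
tcp_pos: [0.5563, -0.0508, 0.2155]
eef_rot: [1.206, 1.57, -0.487]
contact_force: [-0.1, 0.3, 0.3]
finger_gap: -0.0
```

>>> arm_command --rows '[[[0.85, 0, 0], [0, 0, 0]], [[0.85, 0, 0], [0, 0, 0]], [[0.85, 0, 0], [0, 0, 0]], [[0, 0, 0], [0, 0, 0]]]'

```text
clock: 5.88
tcp_pos: [0.5549, -0.0511, 0.1351]
eef_rot: [-1.491, 1.564, 3.1]
contact_force: [-0.7, 0.3, 0.2]
finger_gap: 0.0003
```

```bash
python3 - <<'E'
from h import *
st();plan([.653,-.063,.143],-1.688,n=8)
E
```

```text
5.88 tcp [ 0.5549 -0.0511  0.1351] rpy [-1.491  1.564  3.1  ] F [-0.7  0.3  0.2] gap 0.0003
[[-0.007, 0.993, -0.121], [0.0, -0.121, -0.993], [-1.0, -0.007, 0.001]] [ 0.21  0.51 -0.24  1.81  0.16  0.85 -1.8 ]
n 8
[[[-0.036,0.412,-0.0],[-0.0001,0.0,0.0001]],[[-0.035,0.412,0.0],[-0.0001,0.0,0.0001]],[[-0.035,0.412,0.0],[-0.0001,0.0,0.0001]],[[-0.035,0.412,0.0],[-0.0001,0.0,0.0001]],[[-0.034,0.412,0.001],[-0.0001,0.0,0.0001]],[[-0.034,0.412,0.001],[-0.0001,0.0,0.0001]],[[-0.034,0.412,0.001],[-0.0001,0.0,0.0001]],[[-0.033,0.412,0.001],[-0.0001,0.0,0.0001]]]
```

>>> arm_command --rows '[[[-0.04, 0.41, 0], [0, 0, 0]], [[-0.04, 0.41, 0], [0, 0, 0]], [[-0.04, 0.41, 0], [0, 0, 0]], [[-0.03, 0.41, 0], [0, 0, 0]], [[-0.03, 0.41, 0], [0, 0, 0]], [[-0.03, 0.41, 0], [0, 0, 0]], [[-0.03, 0.41, 0], [0, 0, 0]], [[-0.03, 0.43, 0], [0, 0, 0]]]'

```text
clock: 6.55
tcp_pos: [0.6563, -0.0626, 0.1484]
eef_rot: [-2.43, 1.57, 2.161]
contact_force: [-3.3, 0.1, -1.6]
finger_gap: 0.0
```

```bash
python3 - <<'E'
from h import *
st()
crop("side",240,100,130,150,4,"s7.png")
E
```

```text
6.55 tcp [ 0.6563 -0.0626  0.1484] rpy [-2.43   1.57   2.161] F [-3.3  0.1 -1.6] gap 0.0
[[-0.0, 0.993, -0.121], [0.001, -0.121, -0.993], [-1.0, -0.0, -0.001]] [ 0.2   0.63 -0.24  1.51  0.16  1.02 -1.78]
```

View pics/s7.png

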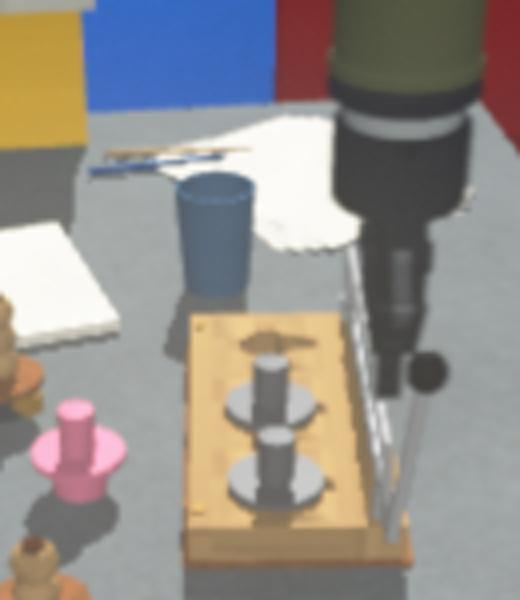

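```bash
python3 - <<'E'
from h import *
plan([.602,.0235,.12],-1.688,n=4)
E
```

```text
n 4
[[[0.235,-0.557,-0.658],[-0.0002,-0.0,-0.0001]],[[0.235,-0.556,-0.658],[-0.0002,-0.0,-0.0001]],[[0.235,-0.555,-0.659],[-0.0002,-0.0,-0.0001]],[[0.236,-0.554,-0.659],[-0.0002,-0.0,-0.0001]]]
```

>>> arm_command --rows '[[[0, -0.8, 0], [0, 0, 0]], [[0, -0.8, -0.6], [0, 0, 0]], [[0.3, -0.4, -0.7], [0, 0, 0]], [[0.3, -0.22, -0.7], [0, 0, 0]], [[0.34, 0, -0.63], [0, 0, 0]], [[0, 0, 0], [0, 0, 0]]]' --grip 0.3

```text
clock: 7.1
tcp_pos: [0.5987, 0.0288, 0.1185]
eef_rot: [-2.766, 1.568, 1.83]
contact_force: [0.3, 0.7, 0.6]
finger_gap: 0.0596
```

```bash
python3 - <<'E'
from h import *
st();plan([.602,.0235,.045],-1.688,n=4)
img("top");crop("top",195,120,160,130,5,"t4.png")
crop("side",240,100,130,150,4,"s7.png")
E
```

```text
7.1 tcp [0.5987 0.0288 0.1185] rpy [-2.766  1.568  1.83 ] F [0.3 0.7 0.6] gap 0.0596
[[-0.001, 0.993, -0.116], [0.003, -0.116, -0.993], [-1.0, -0.001, -0.003]] [ 0.06  0.58 -0.24  1.72  0.17  0.86 -1.93]
n 4
[[[0.612,0.033,0.042],[0.0001,-0.0001,0.0]],[[0.612,0.033,0.042],[0.0001,-0.0001,0.0]],[[0.612,0.033,0.041],[0.0001,-0.0001,0.0]],[[0.612,0.032,0.041],[0.0001,-0.0001,0.0]]]
```

View pics/s7.png

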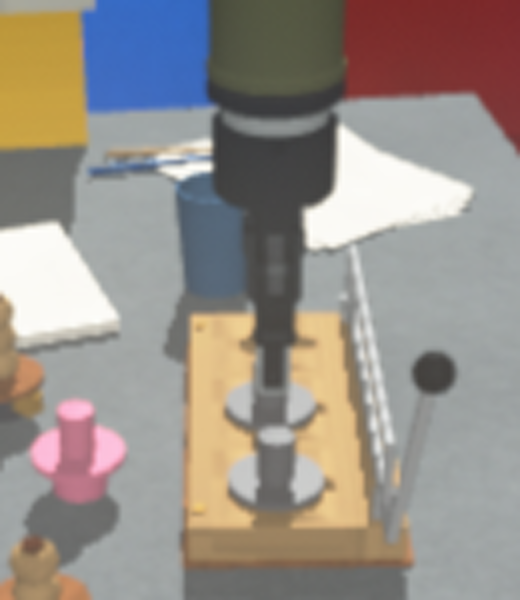

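View pics/t4.png

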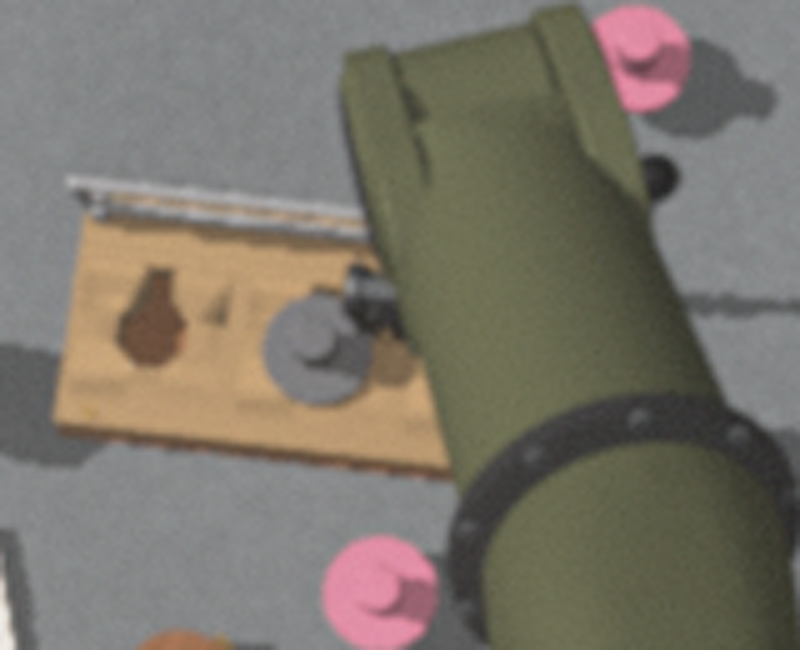

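>>> arm_command --rows '[[[0, 0.03, 0.04], [0, 0, 0]], [[0.61, 0.04, 0.06], [0, 0, 0]], [[0.61, 0.03, 0.04], [0, 0, 0]], [[0.61, 0.03, 0.04], [0, 0, 0]], [[0.61, 0, 0], [0, 0, 0]], [[0, 0, 0], [0, 0, 0]]]'

```text
clock: 7.7
tcp_pos: [0.6015, 0.0153, 0.0428]
eef_rot: [-1.188, 1.566, -2.883]
contact_force: [-1.5, -1.0, -0.6]
finger_gap: 0.06
```

>>> arm_command --rows '[[[0, 0, 0], [0, 0, 0]], [[0, 0, 0], [0, 0, 0]], [[0, 0, 0], [0, 0, 0]], [[0, 0, 0], [0, 0, 0]], [[0, 0, 0], [0, 0, 0]]]' --grip 1

```text
clock: 8.12
tcp_pos: [0.6051, 0.0216, 0.048]
eef_rot: [2.426, 1.564, 0.736]
contact_force: [-0.2, 8.1, 4.9]
finger_gap: 0.0244
```

>>> arm_command --rows '[[[-0.6, 0, 0], [0, 0, 0]], [[-0.8, 0, 0], [0, 0, 0]], [[-0.9, 0, 0], [0, 0, 0]], [[-0.9, 0, 0], [0, 0, 0]], [[0, 0, 0.3], [0, 0, 0]]]'

```text
clock: 8.53
tcp_pos: [0.6056, 0.011, 0.1484]
eef_rot: [1.873, 1.56, 0.183]
contact_force: [1.2, -0.3, 0.2]
finger_gap: 0.024
```

```bash
python3 - <<'E'
from h import *
st();plan([.605,-.31,.15],-1.688)
crop("side",240,100,130,150,4,"s8.png")
E
```

```text
8.53 tcp [0.6056 0.011  0.1484] rpy [1.873 1.56  0.183] F [ 1.2 -0.3  0.2] gap 0.024
[[0.011, 0.993, -0.119], [0.002, -0.119, -0.993], [-1.0, 0.011, -0.003]] [ 0.1   0.55 -0.25  1.68  0.16  0.92 -1.9 ]
n 12
[[[-0.006,0.105,0.886],[-0.0,-0.0,-0.0001]],[[-0.006,0.104,0.886],[-0.0,-0.0,-0.0001]],[[-0.006,0.104,0.886],[-0.0,-0.0,-0.0001]],[[-0.006,0.104,0.886],[-0.0,-0.0,-0.0001]],[[-0.006,0.104,0.886],[-0.0,-0.0,-0.0001]],[[-0.005,0.104,0.886],[-0.0,-0.0,-0.0001]],[[-0.005,0.104,0.886],[-0.0,-0.0,-0.0001]],[[-0.005,0.103,0.886],[-0.0,-0.0,-0.0001]]]
[[[-0.005,0.103,0.886],[-0.0,-0.0,-0.0001]],[[-0.005,0.103,0.886],[-0.0,-0.0,-0.0001]],[[-0.005,0.103,0.886],[-0.0,-0.0,-0.0001]],[[-0.005,0.103,0.886],[-0.0,-0.0,-0.0001]]]
```

View pics/s8.png

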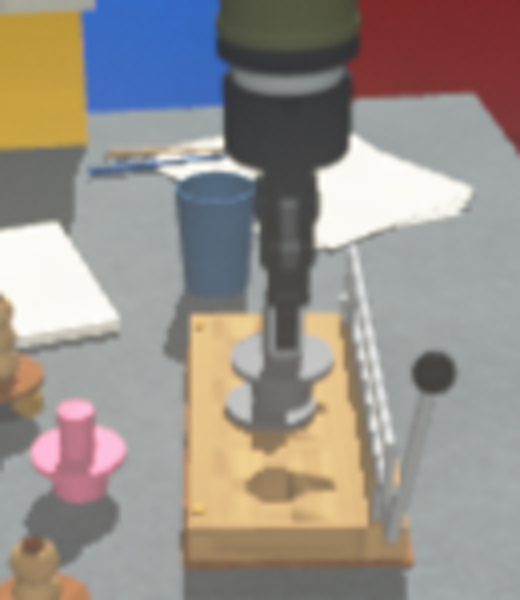

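>>> arm_command --rows '[[[0, -0.5, 0.6], [0, 0, 0]], [[0, -0.4, 0.8], [0, 0, 0]], [[0, 0.1, 0.9], [0, 0, 0]], [[0, 0.1, 0.95], [0, 0, 0]], [[0, 0.1, 0.95], [0, 0, 0]], [[0, 0.1, 0.95], [0, 0, 0]], [[0, 0.1, 0.95], [0, 0, 0]], [[0, 0.2, 0.95], [0, 0, 0]]]'

```text
clock: 9.25
tcp_pos: [0.5694, -0.2024, 0.1414]
eef_rot: [-1.134, 1.57, -2.827]
contact_force: [-0.3, 1.1, -0.7]
finger_gap: 0.0238
```

>>> arm_command --rows '[[[0, 0.4, 0.9], [0, 0, 0]], [[0, 0.4, 0.9], [0, 0, 0]], [[0, 0.4, 0.9], [0, 0, 0]], [[0, 0.3, 0.9], [0, 0, 0]], [[0, 0, 0], [0, 0, 0]]]'

```text
clock: 9.67
tcp_pos: [0.6006, -0.3217, 0.1406]
eef_rot: [-0.026, 1.566, -1.726]
contact_force: [-0.9, -1.1, -0.2]
finger_gap: 0.0244
```

```bash
python3 - <<'E'
from h import *
st();plan([.605,-.31,.053],-1.688,n=5)
E
```

```text
9.67 tcp [ 0.6006 -0.3217  0.1406] rpy [-0.026  1.566 -1.726] F [-0.9 -1.1 -0.2] gap 0.0244
[[-0.001, 0.992, -0.129], [-0.005, -0.129, -0.992], [-1.0, -0.0, 0.005]] [ 0.58  0.67 -0.23  1.46  0.17  1.03 -1.39]
n 5
[[[0.584,0.019,-0.084],[-0.0004,0.0002,0.0]],[[0.584,0.019,-0.083],[-0.0004,0.0002,0.0]],[[0.584,0.019,-0.082],[-0.0004,0.0002,0.0]],[[0.584,0.02,-0.082],[-0.0004,0.0002,0.0]],[[0.584,0.02,-0.081],[-0.0004,0.0002,0.0]]]
```

>>> arm_command --rows '[[[0.59, 0, -0.05], [0, 0, 0]], [[0.59, 0, -0.05], [0, 0, 0]], [[0.59, 0, -0.05], [0, 0, 0]], [[0.59, 0, -0.05], [0, 0, 0]], [[0.55, 0, -0.05], [0, 0, 0]], [[0, 0, 0], [0, 0, 0]], [[0, 0, 0], [0, 0, 0]]]'

```text
clock: 10.25
tcp_pos: [0.602, -0.3056, 0.0533]
eef_rot: [-1.827, 1.569, 2.764]
contact_force: [-0.3, -0.2, -0.9]
finger_gap: 0.024
```

>>> arm_command --rows '[[[0, 0, 0], [0, 0, 0]], [[0, 0, 0], [0, 0, 0]], [[0, 0, 0], [0, 0, 0]], [[-0.5, 0, 0], [0, 0, 0]], [[-0.9, 0, 0], [0, 0, 0]], [[-0.9, 0, 0], [0, 0, 0]], [[-0.9, 0, 0], [0, 0, 0]], [[0, -0.2, -0.9], [0, 0, 0]]]' --grip 0.3

```text
clock: 10.92
tcp_pos: [0.6022, -0.2862, 0.1567]
eef_rot: [0.946, 1.558, -0.754]
contact_force: [0.8, -0.7, 0.2]
finger_gap: 0.0596
```

```bash
python3 - <<'E'
from h import *
st();plan([.595,.08,.15],-1.688)
img("side");cv2.imwrite("pics/s9.png",cal("side")["color"])
E
```

```text
10.92 tcp [ 0.6022 -0.2862  0.1567] rpy [ 0.946  1.558 -0.754] F [ 0.8 -0.7  0.2] gap 0.0596
[[0.009, 0.992, -0.129], [-0.009, -0.129, -0.992], [-1.0, 0.01, 0.008]] [ 0.54  0.63 -0.23  1.5   0.16  1.03 -1.44]
n 13
[[[0.009,-0.14,-0.929],[-0.0002,0.0001,-0.0001]],[[0.009,-0.139,-0.929],[-0.0002,0.0001,-0.0001]],[[0.01,-0.138,-0.929],[-0.0002,0.0001,-0.0001]],[[0.011,-0.137,-0.929],[-0.0002,0.0001,-0.0001]],[[0.011,-0.136,-0.929],[-0.0002,0.0001,-0.0001]],[[0.012,-0.135,-0.929],[-0.0002,0.0001,-0.0001]],[[0.013,-0.134,-0.93],[-0.0002,0.0001,-0.0001]],[[0.013,-0.133,-0.93],[-0.0002,0.0001,-0.0001]]]
[[[0.014,-0.133,-0.93],[-0.0002,0.0001,-0.0001]],[[0.015,-0.132,-0.93],[-0.0002,0.0001,-0.0001]],[[0.015,-0.131,-0.93],[-0.0002,0.0001,-0.0001]],[[0.016,-0.13,-0.93],[-0.0002,0.0001,-0.0001]],[[0.017,-0.129,-0.93],[-0.0002,0.0001,-0.0001]]]
```

View pics/s9.png

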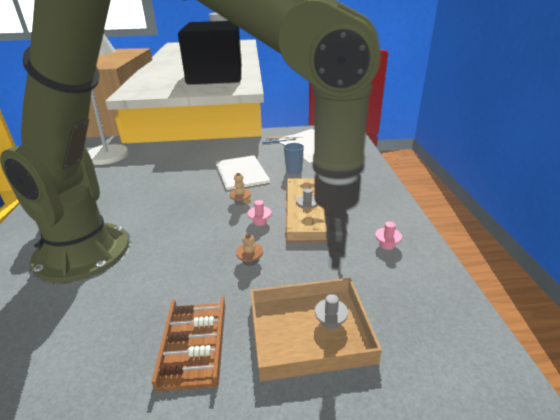

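```bash
python3 - <<'E'
from h import *
plan([.600,.122,.14],-.117,n=16)
E
```

```text
n 16
[[[0.03,-0.104,-0.819],[-0.0157,0.0,-0.0001]],[[0.03,-0.023,-0.826],[-0.0157,0.0,-0.0001]],[[0.031,0.058,-0.824],[-0.0157,0.0,-0.0001]],[[0.031,0.139,-0.814],[-0.0157,0.0,-0.0001]],[[0.031,0.218,-0.797],[-0.0157,0.0,-0.0001]],[[0.031,0.295,-0.771],[-0.0157,0.0,-0.0001]],[[0.031,0.37,-0.739],[-0.0157,0.0,-0.0001]],[[0.031,0.44,-0.699],[-0.0157,0.0,-0.0001]]]
[[[0.031,0.507,-0.652],[-0.0157,0.0,-0.0001]],[[0.031,0.569,-0.599],[-0.0157,0.0,-0.0001]],[[0.031,0.625,-0.54],[-0.0157,0.0,-0.0001]],[[0.031,0.675,-0.476],[-0.0157,0.0,-0.0001]],[[0.031,0.718,-0.408],[-0.0157,0.0,-0.0001]],[[0.031,0.755,-0.335],[-0.0157,0.0,-0.0001]],[[0.031,0.784,-0.259],[-0.0157,0.0,-0.0001]],[[0.03,0.806,-0.181],[-0.0157,0.0,-0.0001]]]
```

>>> arm_command --rows '[[[0.0, -0.5, -0.8], [-0.0157, 0, 0]], [[0.0, -0.4, -0.8], [-0.0157, 0, 0]], [[0.0, -0.2, -0.82], [-0.0157, 0, 0]], [[0, 0.14, -0.82], [-0.0157, 0, 0]], [[0, 0.22, -0.8], [-0.0157, 0, 0]], [[0, 0.3, -0.77], [-0.0157, 0, 0]], [[0, 0.37, -0.74], [-0.0157, 0, 0]], [[0, 0.44, -0.7], [-0.0157, 0, 0]]]'

```text
clock: 11.63
tcp_pos: [0.5683, -0.0788, 0.1506]
eef_rot: [0.672, 1.57, -0.226]
contact_force: [-0.8, 0.1, -0.3]
finger_gap: 0.0597
```

>>> arm_command --rows '[[[0.0, 0.5, -0.65], [-0.0157, 0, 0]], [[0.0, 0.57, -0.6], [-0.0157, 0, 0]], [[0.0, 0.62, -0.5], [-0.0157, 0, 0]], [[0, 0.68, -0.3], [-0.0157, 0, 0]], [[0, 0.72, -0.1], [-0.0157, 0, 0]], [[0, 0.75, 0], [-0.0157, 0, 0]], [[0, 0.78, 0], [-0.0157, 0, 0]], [[0, 0, 0], [-0.0157, 0, 0]]]'

```text
clock: 12.3
tcp_pos: [0.5976, 0.0846, 0.1511]
eef_rot: [1.178, 1.566, 1.074]
contact_force: [-0.6, 0.5, 0.3]
finger_gap: 0.0599
```

```bash
python3 - <<'E'
from h import *
st();plan([.612,.122,.1],-.117)
img("side");crop("side",240,100,130,150,4,"s10.png")
E
```

```text
12.3 tcp [0.5976 0.0846 0.1511] rpy [1.178 1.566 1.074] F [-0.6  0.5  0.3] gap 0.0599
[[0.002, 0.103, 0.995], [0.004, 0.995, -0.103], [-1.0, 0.005, 0.002]] [ 0.24  0.61 -0.68  1.67  0.44  1.01 -0.7 ]
n 2
[[[0.854,0.642,0.172],[0.0011,0.0001,-0.0004]],[[0.853,0.645,0.169],[0.0011,0.0001,-0.0004]]]
```

View pics/s10.png

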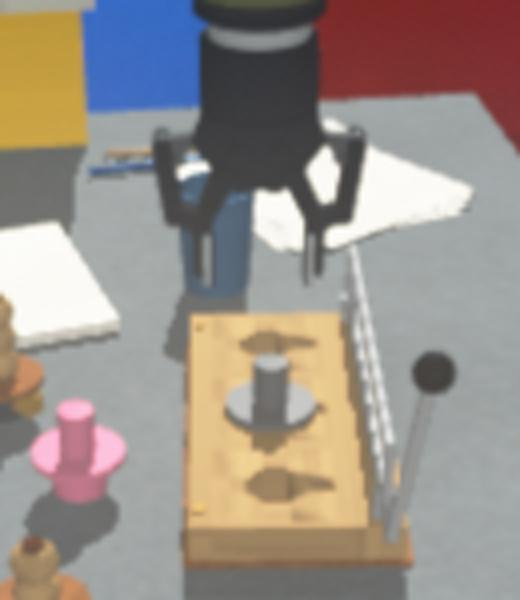

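>>> arm_command --rows '[[[0.4, 0.65, 0.2], [0.001, 0, 0]], [[0.6, 0.64, 0.17], [0.001, 0, 0]], [[0.7, 0, 0], [0, 0, 0]], [[0, 0, 0], [0, 0, 0]], [[0, 0, 0], [0, 0, 0]]]'

```text
clock: 12.77
tcp_pos: [0.6116, 0.1143, 0.0984]
eef_rot: [-2.463, 1.568, -2.592]
contact_force: [0.9, 0.2, 0.9]
finger_gap: 0.0596
```

```bash
python3 - <<'E'
from h import *
st();plan([.612,.122,.048],-.117)
img("side");crop("side",240,100,130,150,4,"s10.png")
E
```

```text
12.77 tcp [0.6116 0.1143 0.0984] rpy [-2.463  1.568 -2.592] F [0.9 0.2 0.9] gap 0.0596
[[-0.002, 0.128, 0.992], [-0.001, 0.992, -0.128], [-1.0, -0.002, -0.002]] [ 0.15  0.69 -0.63  1.67  0.49  0.94 -0.8 ]
n 2
[[[0.84,0.129,-0.008],[-0.0009,-0.0002,0.0001]],[[0.84,0.129,-0.008],[-0.0009,-0.0002,0.0001]]]
```

View pics/s10.png

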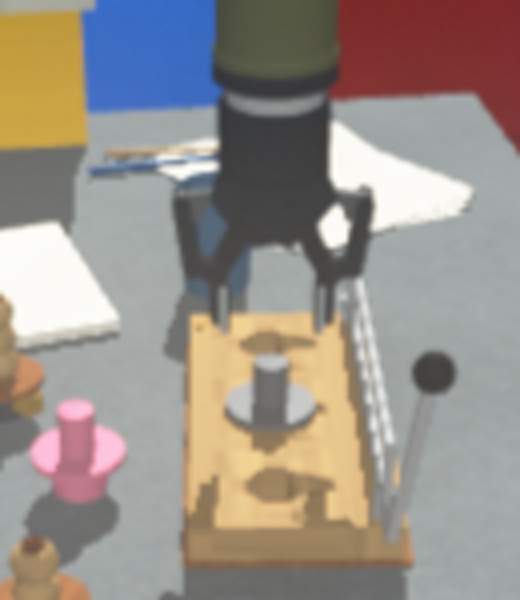

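>>> arm_command --rows '[[[0.6, 0.13, 0], [-0.0009, 0, 0]], [[0.6, 0.1, 0], [-0.0009, 0, 0]], [[0.45, 0, 0], [0, 0, 0]], [[0, 0, 0], [0, 0, 0]], [[0, 0, 0], [0, 0, 0]]]'

```text
clock: 13.23
tcp_pos: [0.6136, 0.1214, 0.0505]
eef_rot: [-0.644, 1.57, -0.761]
contact_force: [0.7, -0.0, 0.9]
finger_gap: 0.0597
```

>>> arm_command --rows '[[[0, 0, 0], [0, 0, 0]], [[0, 0, 0], [0, 0, 0]], [[0, 0, 0], [0, 0, 0]], [[0, 0, 0], [0, 0, 0]], [[0, 0, 0], [0, 0, 0]]]' --grip 1

```text
clock: 13.65
tcp_pos: [0.614, 0.1223, 0.0511]
eef_rot: [0.113, 1.569, -0.003]
contact_force: [-1.1, -1.4, 5.4]
finger_gap: 0.024
```

>>> arm_command --rows '[[[-0.6, 0, 0], [0, 0, 0]], [[-0.8, 0, 0], [0, 0, 0]], [[-0.9, 0, 0], [0, 0, 0]], [[-0.9, 0, 0], [0, 0, 0]], [[0, -0.3, 0], [0, 0, 0]]]'

```text
clock: 14.07
tcp_pos: [0.6146, 0.117, 0.1517]
eef_rot: [0.553, 1.561, 0.44]
contact_force: [0.8, 0.8, -0.3]
finger_gap: 0.0243
```

```bash
python3 - <<'E'
from h import *
st();plan([.505,-.32,.14],-.117)
img("side");crop("side",240,100,130,150,4,"s11.png")
E
```

```text
14.07 tcp [0.6146 0.117  0.1517] rpy [0.553 1.561 0.44 ] F [ 0.8  0.8 -0.3] gap 0.0243
[[0.009, 0.113, 0.994], [0.004, 0.994, -0.113], [-1.0, 0.005, 0.008]] [ 0.17  0.64 -0.67  1.61  0.44  1.04 -0.75]
n 16
[[[0.019,-0.93,-0.124],[0.0,0.0001,-0.0001]],[[0.019,-0.93,-0.124],[0.0,0.0001,-0.0001]],[[0.019,-0.93,-0.124],[0.0,0.0001,-0.0001]],[[0.02,-0.931,-0.124],[0.0,0.0001,-0.0001]],[[0.02,-0.931,-0.123],[0.0,0.0001,-0.0001]],[[0.02,-0.931,-0.123],[0.0,0.0001,-0.0001]],[[0.021,-0.931,-0.123],[0.0,0.0001,-0.0001]],[[0.021,-0.931,-0.123],[0.0,0.0001,-0.0001]]]
[[[0.022,-0.931,-0.122],[0.0,0.0001,-0.0001]],[[0.022,-0.931,-0.122],[0.0,0.0001,-0.0001]],[[0.022,-0.931,-0.122],[0.0,0.0001,-0.0001]],[[0.023,-0.931,-0.122],[0.0,0.0001,-0.0001]],[[0.023,-0.931,-0.121],[0.0,0.0001,-0.0001]],[[0.023,-0.931,-0.121],[0.0,0.0001,-0.0001]],[[0.024,-0.931,-0.121],[0.0,0.0001,-0.0001]],[[0.024,-0.931,-0.121],[0.0,0.0001,-0.0001]]]
```

View pics/s11.png

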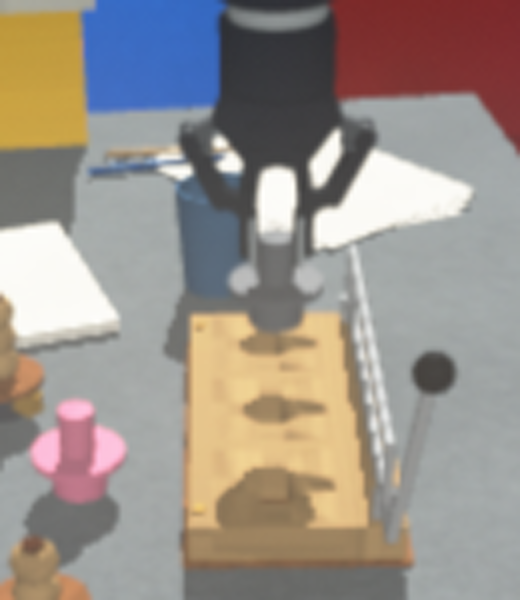

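>>> arm_command --rows '[[[0, -0.9, -0.6], [0, 0, 0]], [[0, -0.93, -0.5], [0, 0, 0]], [[0, -0.95, -0.2], [0, 0, 0]], [[0, -0.95, -0.1], [0, 0, 0]], [[0, -0.95, -0.1], [0, 0, 0]], [[0, -0.95, -0.1], [0, 0, 0]], [[0, -0.95, 0], [0, 0, 0]], [[0, -0.95, 0], [0, 0, 0]]]'

```text
clock: 14.78
tcp_pos: [0.5374, -0.1072, 0.145]
eef_rot: [-2.78, 1.57, -2.896]
contact_force: [1.1, -0.3, -0.9]
finger_gap: 0.024
```

>>> arm_command --rows '[[[0, -0.95, -0.1], [0, 0, 0]], [[0, -0.95, -0.1], [0, 0, 0]], [[0, -0.95, -0.1], [0, 0, 0]], [[0, -0.95, -0.1], [0, 0, 0]], [[0, -0.95, 0], [0, 0, 0]], [[0, -0.95, 0], [0, 0, 0]], [[0, -0.9, 0], [0, 0, 0]], [[0, 0, 0], [0, 0, 0]]]'

```text
clock: 15.45
tcp_pos: [0.501, -0.3082, 0.144]
eef_rot: [-2.234, 1.567, -2.359]
contact_force: [0.0, -1.4, -1.5]
finger_gap: 0.0238
```

```bash
python3 - <<'E'
from h import *
st();plan([.507,-.32,.055],-.117,n=5)
E
```

```text
15.45 tcp [ 0.501  -0.3082  0.144 ] rpy [-2.234  1.567 -2.359] F [ 0.  -1.4 -1.5] gap 0.0238
[[-0.003, 0.124, 0.992], [-0.003, 0.992, -0.124], [-1.0, -0.003, -0.003]] [ 0.93  0.6  -0.69  1.72  0.45  0.99 -0.05]
n 5
[[[0.593,-0.071,0.051],[-0.0002,-0.0001,0.0001]],[[0.593,-0.072,0.051],[-0.0002,-0.0001,0.0001]],[[0.593,-0.072,0.05],[-0.0002,-0.0001,0.0001]],[[0.593,-0.072,0.05],[-0.0002,-0.0001,0.0001]],[[0.593,-0.073,0.049],[-0.0002,-0.0001,0.0001]]]
```

>>> arm_command --rows '[[[0.59, 0, 0.05], [0, 0, 0]], [[0.59, 0, 0.05], [0, 0, 0]], [[0.59, 0, 0.05], [0, 0, 0]], [[0.59, 0, 0.05], [0, 0, 0]], [[0.55, 0, 0], [0, 0, 0]], [[0, 0, 0], [0, 0, 0]], [[0, 0, 0], [0, 0, 0]]]'

```text
clock: 16.03
tcp_pos: [0.5088, -0.3011, 0.0572]
eef_rot: [2.75, 1.568, 2.635]
contact_force: [1.3, 0.8, -1.6]
finger_gap: 0.0241
```

>>> arm_command --rows '[[[0, 0, 0], [0, 0, 0]], [[0, 0, 0], [0, 0, 0]], [[0, 0, 0], [0, 0, 0]], [[-0.5, 0, 0], [0, 0, 0]], [[-0.9, 0, 0], [0, 0, 0]], [[-0.9, 0, 0], [0, 0, 0]], [[-0.9, 0, 0], [0, 0, 0]], [[0, 0.9, -0.2], [0, 0, 0]]]' --grip 0.2

```text
clock: 16.7
tcp_pos: [0.5094, -0.28, 0.1595]
eef_rot: [-0.582, 1.56, -0.705]
contact_force: [1.3, -1.1, 0.1]
finger_gap: 0.0681
```

```bash
python3 - <<'E'
from h import *
st()
img("side");cv2.imwrite("pics/s12.png",cal("side")["color"])
img("top");cv2.imwrite("pics/t12.png",cal("top")["color"]);crop("top",195,200,160,100,5,"t13.png")
E
```

```text
16.7 tcp [ 0.5094 -0.28    0.1595] rpy [-0.582  1.56  -0.705] F [ 1.3 -1.1  0.1] gap 0.0681
[[0.008, 0.122, 0.992], [-0.007, 0.992, -0.122], [-1.0, -0.006, 0.009]] [ 0.9   0.57 -0.7   1.73  0.43  1.   -0.09]
```

View pics/s12.png

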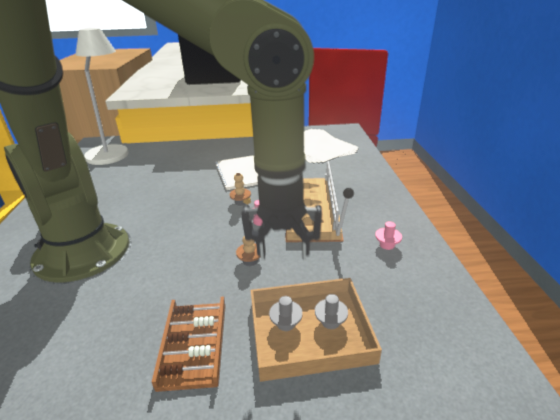

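View pics/t12.png

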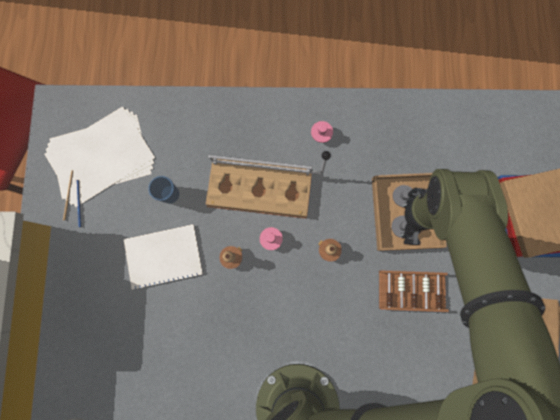

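View pics/t13.png

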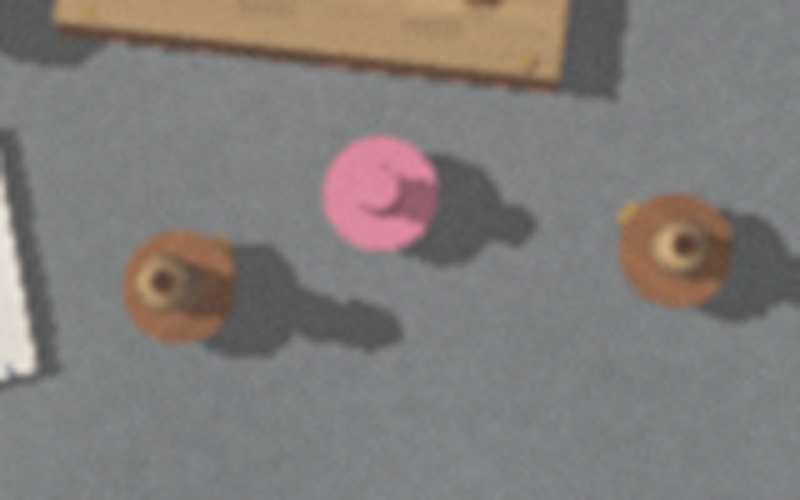

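```bash
python3 - <<'E'
from h import *
plan([.4395,-.0885,.11],.937)
E
```

```text
n 9
[[[0.173,0.64,-0.328],[-0.0185,0.0001,0.0]],[[0.173,0.674,-0.251],[-0.0185,0.0001,0.0]],[[0.173,0.699,-0.171],[-0.0185,0.0001,0.0]],[[0.173,0.714,-0.089],[-0.0185,0.0001,0.0]],[[0.173,0.719,-0.005],[-0.0185,0.0001,0.0]],[[0.173,0.715,0.079],[-0.0185,0.0001,0.0]],[[0.174,0.701,0.161],[-0.0185,0.0001,0.0]],[[0.174,0.678,0.242],[-0.0185,0.0001,0.0]]]
[[[0.174,0.645,0.319],[-0.0185,0.0001,0.0]]]
```

>>> arm_command --rows '[[[0.1, 0.64, -0.33], [-0.0185, 0, 0]], [[0.1, 0.67, -0.25], [-0.0185, 0, 0]], [[0.1, 0.7, -0.17], [-0.0185, 0, 0]], [[0.15, 0.71, -0.09], [-0.0185, 0, 0]], [[0.15, 0.72, 0], [-0.0185, 0, 0]], [[0.15, 0.71, 0.08], [-0.0185, 0, 0]], [[0.15, 0.7, 0.16], [-0.0185, 0, 0]], [[0.15, 0.68, 0.24], [-0.0185, 0, 0]]]'

```text
clock: 17.47
tcp_pos: [0.4464, -0.1118, 0.1229]
eef_rot: [-1.571, 1.57, -0.751]
contact_force: [-0.3, -0.2, -0.8]
finger_gap: 0.0683
```

>>> arm_command --rows '[[[0.2, 0.65, 0.32], [-0.0185, 0, 0]], [[0, 0, 0], [0, 0, 0]], [[0, 0, 0], [0, 0, 0]]]' --grip 0.1

```text
clock: 17.72
tcp_pos: [0.4389, -0.0915, 0.1169]
eef_rot: [-2.459, 1.57, -1.527]
contact_force: [-0.5, -0.8, -0.5]
finger_gap: 0.0769
```

```bash
python3 - <<'E'
from h import *
st();plan([.4395,-.0885,.1],.937)
E
```

```text
17.72 tcp [ 0.4389 -0.0915  0.1169] rpy [-2.459  1.57  -1.527] F [-0.5 -0.8 -0.5] gap 0.0769
[[0.0, -0.803, 0.596], [-0.0, 0.596, 0.803], [-1.0, -0.0, -0.0]] [ 0.83  0.54 -1.    2.1   0.62  0.84  0.38]
n 1
[[[0.564,0.044,0.092],[-0.0007,-0.0,0.0]]]
```

Descend to TCP 0.041, close to centre it, open again.

>>> arm_command --rows '[[[0.56, 0.04, 0.09], [0, 0, 0]], [[0.7, 0, 0], [0, 0, 0]], [[0.7, 0, 0], [0, 0, 0]], [[0.55, 0, 0], [0, 0, 0]], [[0, 0, 0], [0, 0, 0]], [[0, 0, 0], [0, 0, 0]]]'

```text
clock: 18.22
tcp_pos: [0.4399, -0.0898, 0.0413]
eef_rot: [2.389, 1.57, -2.965]
contact_force: [-0.5, -0.5, -0.4]
finger_gap: 0.0767
```

>>> arm_command --rows '[[[0, 0, 0], [0, 0, 0]], [[0, 0, 0], [0, 0, 0]], [[0, 0, 0], [0, 0, 0]], [[0, 0, 0], [0, 0, 0]], [[0, 0, 0], [0, 0, 0]], [[0, 0, 0], [0, 0, 0]]]' --grip 1

```text
clock: 18.72
tcp_pos: [0.4403, -0.0896, 0.0423]
eef_rot: [-1.602, 1.569, -0.672]
contact_force: [-1.3, -0.3, 8.3]
finger_gap: 0.0286
```

>>> arm_command --rows '[[[0, 0, 0], [0, 0, 0]], [[0, 0, 0], [0, 0, 0]], [[0, 0, 0], [0, 0, 0]], [[-0.1, 0, 0], [0, 0, 0]], [[0, 0, 0], [0.0192, 0, 0]], [[0, 0, 0], [0.0192, 0, 0]], [[0, 0, 0], [0.0192, 0, 0]], [[0, 0, 0], [0.0192, 0, 0]]]' --grip 0.1

```text
clock: 19.38
tcp_pos: [0.4399, -0.0892, 0.0446]
eef_rot: [0.641, 1.571, 1.083]
contact_force: [0.5, -0.2, -0.4]
finger_gap: 0.0771
```

>>> arm_command --rows '[[[0, 0, 0], [0.0192, 0, 0]], [[0, 0, 0], [0.0192, 0, 0]], [[0, 0, 0], [0.0192, 0, 0]], [[0, 0, 0], [0.0192, 0, 0]], [[0, 0, 0], [0.0192, 0, 0]], [[0, 0, 0], [0.0192, 0, 0]], [[0, 0, 0], [0.0192, 0, 0]], [[0, 0, 0], [0.0192, 0, 0]]]'

```text
clock: 20.05
tcp_pos: [0.4399, -0.0891, 0.0446]
eef_rot: [1.456, 1.57, 0.933]
contact_force: [-0.5, 0.6, 1.3]
finger_gap: 0.0768
```

```bash
python3 - <<'E'
from h import *
st();plan([.4400,-.0895,.044],-.634)
img("side");crop("side",195,170,130,110,5,"s14.png")
E
```

```text
20.05 tcp [ 0.4399 -0.0891  0.0446] rpy [1.456 1.57  0.933] F [-0.5  0.6  1.3] gap 0.0768
[[0.0, 0.499, 0.866], [0.0, 0.866, -0.499], [-1.0, 0.0, 0.0]] [ 0.46  0.54 -0.45  2.18  0.47  0.52 -0.87]
n 1
[[[0.019,-0.011,0.01],[0.0177,0.0,-0.0001]]]
```

View pics/s14.png

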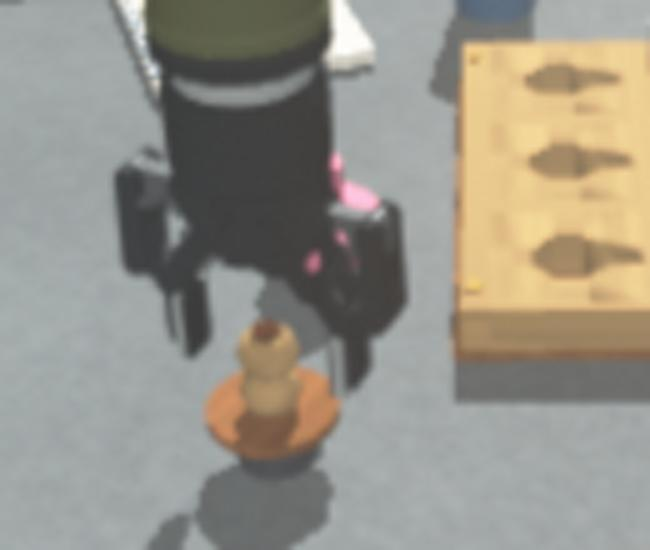

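>>> arm_command --rows '[[[0, 0, 0], [0.0177, 0, 0]], [[0, 0, 0], [0, 0, 0]]]'

```text
clock: 20.27
tcp_pos: [0.4399, -0.0889, 0.0446]
eef_rot: [0.999, 1.571, 0.369]
contact_force: [0.5, 0.5, 0.5]
finger_gap: 0.0764
```

>>> arm_command --rows '[[[0, 0, 0], [0, 0, 0]], [[0, 0, 0], [0, 0, 0]], [[0, 0, 0], [0, 0, 0]], [[0, 0, 0], [0, 0, 0]], [[0, 0, 0], [0, 0, 0]], [[0, 0, 0], [0, 0, 0]]]' --grip 1

```text
clock: 20.77
tcp_pos: [0.4397, -0.0892, 0.0445]
eef_rot: [2.392, 1.571, 1.765]
contact_force: [-1.6, 1.5, 3.9]
finger_gap: 0.0284
```

```bash
python3 - <<'E'
from h import *
st()
img("side");crop("side",195,170,130,110,5,"s14.png")
E
```

```text
20.77 tcp [ 0.4397 -0.0892  0.0445] rpy [2.392 1.571 1.765] F [-1.6  1.5  3.9] gap 0.0284
[[-0.0, 0.587, 0.81], [0.0, 0.81, -0.587], [-1.0, 0.0, -0.0]] [ 0.43  0.53 -0.42  2.18  0.44  0.51 -0.95]
```

View pics/s14.png

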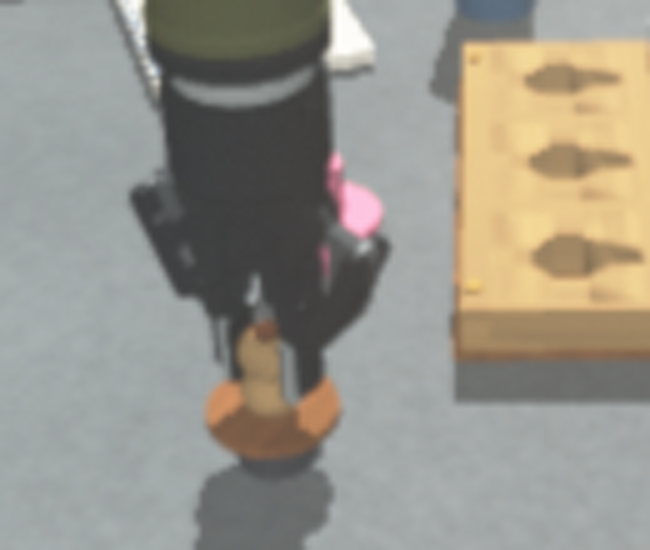

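>>> arm_command --rows '[[[-0.6, 0, 0], [0, 0, 0]], [[-0.8, 0, 0], [0, 0, 0]], [[-0.9, 0, 0], [0, 0, 0]], [[-0.3, 0, 0], [0, 0, 0]], [[0, 0, 0], [0, 0, 0]]]'

```text
clock: 21.23
tcp_pos: [0.441, -0.0896, 0.124]
eef_rot: [0.366, 1.567, -0.263]
contact_force: [0.1, -0.2, -0.8]
finger_gap: 0.0288
```

```bash
python3 - <<'E'
from h import *
st();plan([.603,.0225,.12],-1.684)
img("side");crop("side",195,130,130,150,4,"s15.png")
E
```

```text
21.23 tcp [ 0.441  -0.0896  0.124 ] rpy [ 0.366  1.567 -0.263] F [ 0.1 -0.2 -0.8] gap 0.0288
[[0.004, 0.588, 0.809], [-0.001, 0.809, -0.588], [-1.0, 0.001, 0.004]] [ 0.53  0.41 -0.53  2.09  0.31  0.71 -0.83]
n 9
[[[0.017,0.689,0.241],[0.0187,0.0,-0.0001]],[[0.016,0.712,0.159],[0.0187,0.0,-0.0001]],[[0.016,0.726,0.075],[0.0187,0.0,-0.0001]],[[0.016,0.73,-0.011],[0.0187,0.0,-0.0001]],[[0.016,0.723,-0.096],[0.0187,0.0,-0.0001]],[[0.015,0.707,-0.18],[0.0187,0.0,-0.0001]],[[0.015,0.681,-0.262],[0.0187,0.0,-0.0001]],[[0.015,0.646,-0.339],[0.0187,0.0,-0.0001]]]
[[[0.015,0.602,-0.413],[0.0187,0.0,-0.0001]]]
```

View pics/s15.png

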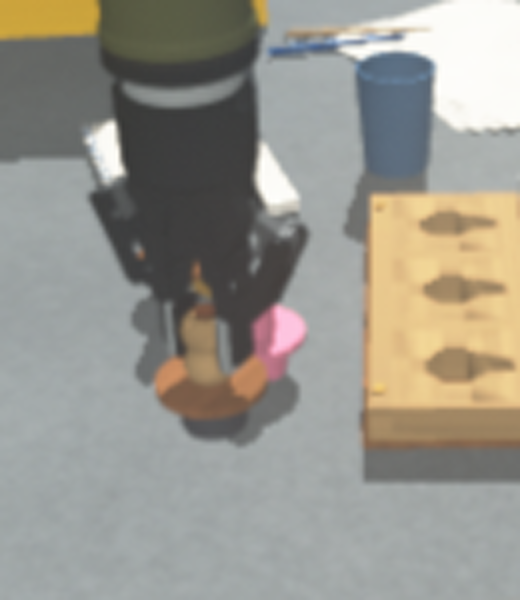

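>>> arm_command --rows '[[[0, 0.69, 0.24], [0.0187, 0, 0]], [[0, 0.71, 0.16], [0.0187, 0, 0]], [[0, 0.73, 0.08], [0.0187, 0, 0]], [[0, 0.73, -0.01], [0.0187, 0, 0]], [[0, 0.72, -0.1], [0.0187, 0, 0]], [[0, 0.71, -0.18], [0.0187, 0, 0]], [[0, 0.68, -0.26], [0.0187, 0, 0]], [[0, 0.65, -0.34], [0.0187, 0, 0]]]'

```text
clock: 21.95
tcp_pos: [0.5838, 0.0107, 0.1199]
eef_rot: [-1.207, 1.567, -2.78]
contact_force: [-0.1, 0.4, -1.3]
finger_gap: 0.0287
```

>>> arm_command --rows '[[[0, 0.6, -0.41], [0.0187, 0, 0]], [[0, 0, 0], [0, 0, 0]], [[0, 0, 0], [0, 0, 0]]]'

```text
clock: 22.2
tcp_pos: [0.6015, 0.0237, 0.1199]
eef_rot: [-1.204, 1.568, -2.886]
contact_force: [-0.9, -0.1, -2.6]
finger_gap: 0.0285
```

```bash
python3 - <<'E'
from h import *
st();plan([.603,.0225,.09],-1.684)
img("side");crop("side",230,130,130,130,5,"s16.png")
E
```

```text
22.2 tcp [0.6015 0.0237 0.1199] rpy [-1.204  1.568 -2.886] F [-0.9 -0.1 -2.6] gap 0.0285
[[-0.003, 0.994, -0.111], [-0.001, -0.111, -0.994], [-1.0, -0.003, 0.001]] [ 0.05  0.58 -0.2   1.71  0.14  0.87 -1.9 ]
n 2
[[[0.498,0.028,0.017],[0.0001,0.0001,0.0002]],[[0.498,0.028,0.017],[0.0001,0.0001,0.0002]]]
```

View pics/s16.png

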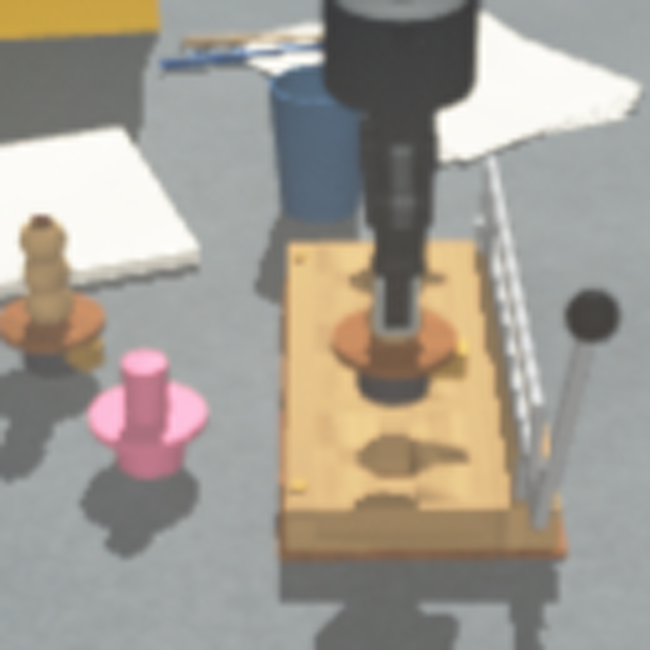

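>>> arm_command --rows '[[[0.45, 0.03, 0.02], [0, 0, 0]], [[0.45, 0.03, 0.02], [0, 0, 0]], [[0.3, 0, 0], [0, 0, 0]], [[0, 0, 0], [0, 0, 0]], [[0, 0, 0], [0, 0, 0]], [[0, 0, 0], [0, 0, 0]]]'

```text
clock: 22.75
tcp_pos: [0.6037, 0.0209, 0.0868]
eef_rot: [1.239, 1.571, -0.447]
contact_force: [-1.4, 0.0, -1.1]
finger_gap: 0.0282
```

```bash
python3 - <<'E'
from h import *
st();plan([.603,.0225,.075],-1.684)
img("side");crop("side",270,170,80,80,8,"s17.png")
E
```

```text
22.75 tcp [0.6037 0.0209 0.0868] rpy [ 1.239  1.571 -0.447] F [-1.4  0.  -1.1] gap 0.0282
[[0.0, 0.993, -0.115], [-0.0, -0.115, -0.993], [-1.0, 0.0, 0.0]] [ 0.04  0.62 -0.19  1.74  0.16  0.8  -1.91]
n 1
[[[0.392,-0.028,-0.049],[-0.0003,0.0,-0.0]]]
```

View pics/s17.png

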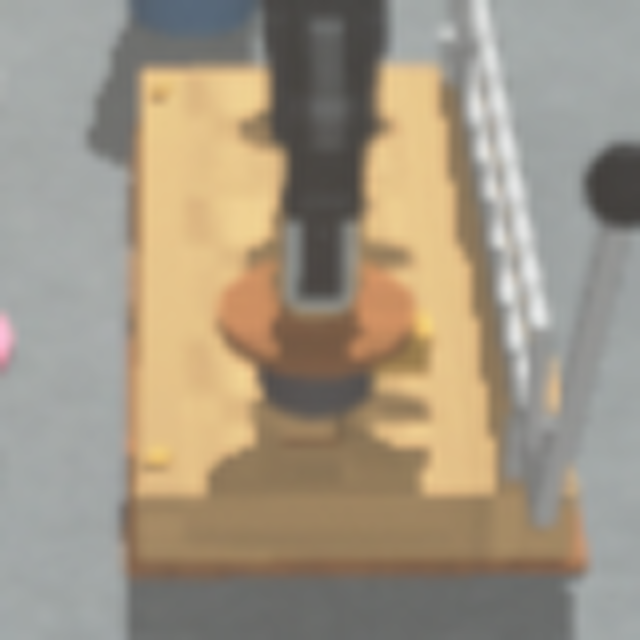

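>>> arm_command --rows '[[[0.1, -0.03, -0.05], [0, 0, 0]], [[0.12, 0, 0], [0, 0, 0]], [[0.12, 0, 0], [0, 0, 0]], [[0.12, 0, 0], [0, 0, 0]], [[0, 0, 0], [0, 0, 0]], [[0, 0, 0], [0, 0, 0]]]'

```text
clock: 23.3
tcp_pos: [0.6027, 0.0229, 0.0722]
eef_rot: [-1.348, 1.57, -3.034]
contact_force: [-0.4, -0.6, -1.5]
finger_gap: 0.0285
```

>>> arm_command --rows '[[[0.1, 0, 0], [0, 0, 0]], [[0.1, 0, 0], [0, 0, 0]], [[0.1, 0, 0], [0, 0, 0]], [[0, 0, 0], [0, 0, 0]], [[0, 0, 0], [0, 0, 0]]]'

```text
clock: 23.72
tcp_pos: [0.6028, 0.0229, 0.0633]
eef_rot: [-1.416, 1.57, -3.102]
contact_force: [0.9, 0.1, -1.7]
finger_gap: 0.0283
```

>>> arm_command --rows '[[[0.1, 0, 0], [0, 0, 0]], [[0.1, 0, 0], [0, 0, 0]], [[0.1, 0, 0], [0, 0, 0]], [[0.1, 0, 0], [0, 0, 0]], [[0, 0, 0], [0, 0, 0]], [[0, 0, 0], [0, 0, 0]]]'

```text
clock: 24.22
tcp_pos: [0.6028, 0.0229, 0.0513]
eef_rot: [-1.454, 1.57, -3.139]
contact_force: [-0.7, 0.5, -2.8]
finger_gap: 0.0288
```

Release and retreat straight up.

>>> arm_command --rows '[[[0, 0, 0], [0, 0, 0]], [[0, 0, 0], [0, 0, 0]], [[0, 0, 0], [0, 0, 0]], [[-0.1, 0, 0], [0, 0, 0]], [[-0.7, 0, 0], [0, 0, 0]], [[-0.9, 0, 0], [0, 0, 0]], [[-0.9, 0, 0], [0, 0, 0]], [[-0.6, 0, 0], [0, 0, 0]]]' --grip 0.3

```text
clock: 24.88
tcp_pos: [0.6038, 0.023, 0.1505]
eef_rot: [1.791, 1.568, 0.106]
contact_force: [0.3, 0.7, 0.1]
finger_gap: 0.06
```

```bash
python3 - <<'E'
from h import *
st()
img("side");crop("side",215,130,140,130,5,"s18.png")
plan([.4135,.1985,.14],.807)
E
```

```text
24.88 tcp [0.6038 0.023  0.1505] rpy [1.791 1.568 0.106] F [0.3 0.7 0.1] gap 0.06
[[0.003, 0.993, -0.115], [0.0, -0.115, -0.993], [-1.0, 0.003, -0.001]] [ 0.05  0.55 -0.21  1.67  0.13  0.93 -1.89]
n 21
[[[0.019,-0.335,-0.241],[-0.0189,0.0001,-0.0]],[[0.02,-0.304,-0.279],[-0.0189,0.0001,-0.0]],[[0.02,-0.268,-0.313],[-0.0189,0.0001,-0.0]],[[0.02,-0.229,-0.343],[-0.0189,0.0001,-0.0]],[[0.02,-0.187,-0.368],[-0.0189,0.0001,-0.0]],[[0.02,-0.142,-0.387],[-0.0189,0.0001,-0.0]],[[0.021,-0.095,-0.401],[-0.0189,0.0001,-0.0]],[[0.021,-0.047,-0.41],[-0.0189,0.0001,-0.0]]]
[[[0.021,0.002,-0.413],[-0.0189,0.0001,-0.0]],[[0.021,0.05,-0.409],[-0.0189,0.0001,-0.0]],[[0.021,0.099,-0.401],[-0.0189,0.0001,-0.0]],[[0.021,0.145,-0.386],[-0.0189,0.0001,-0.0]],[[0.021,0.19,-0.366],[-0.0189,0.0001,-0.0]],[[0.022,0.232,-0.341],[-0.0189,0.0001,-0.0]],[[0.022,0.271,-0.311],[-0.0189,0.0001,-0.0]],[[0.022,0.306,-0.277],[-0.0189,0.0001,-0.0]]]
[[[0.022,0.336,-0.239],[-0.0189,0.0001,-0.0]],[[0.022,0.362,-0.197],[-0.0189,0.0001,-0.0]],[[0.022,0.383,-0.153],[-0.0189,0.0001,-0.0]],[[0.022,0.399,-0.106],[-0.0189,0.0001,-0.0]],[[0.022,0.408,-0.058],[-0.0189,0.0001,-0.0]]]
```

View pics/s18.png

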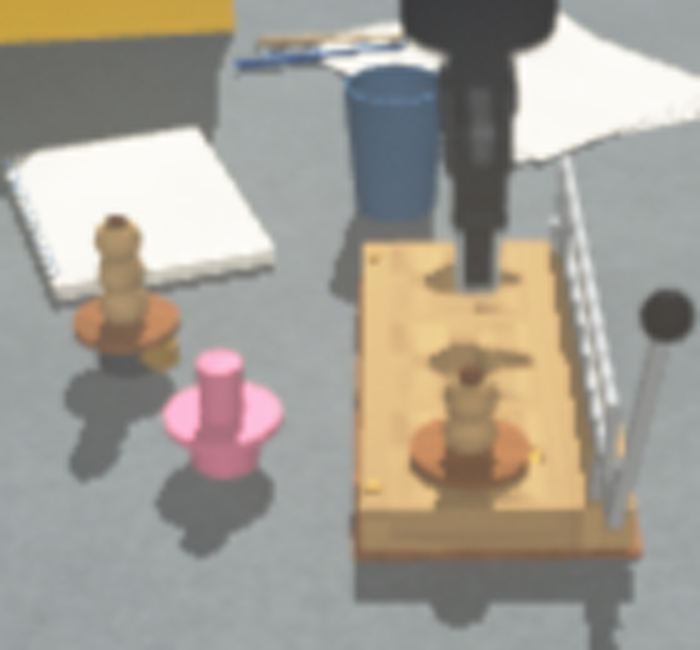

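```bash
python3 - <<'E'
from h import *
plan([.4135,.1985,.15],-.76)
E
```

```text
n 8
[[[0.009,-0.878,-0.634],[-0.0184,0.0,-0.0001]],[[0.01,-0.799,-0.731],[-0.0184,0.0,-0.0001]],[[0.011,-0.709,-0.818],[-0.0184,0.0,-0.0001]],[[0.012,-0.61,-0.895],[-0.0184,0.0,-0.0001]],[[0.013,-0.502,-0.959],[-0.0184,0.0,-0.0001]],[[0.013,-0.388,-1.011],[-0.0184,0.0,-0.0001]],[[0.014,-0.269,-1.049],[-0.0184,0.0,-0.0001]],[[0.014,-0.146,-1.073],[-0.0184,0.0,-0.0001]]]
```

>>> arm_command --rows '[[[0, -0.88, -0.63], [-0.0184, 0, 0]], [[0, -0.8, -0.73], [-0.0184, 0, 0]], [[0, -0.71, -0.82], [-0.0184, 0, 0]], [[0, -0.61, -0.9], [-0.0184, 0, 0]], [[0, -0.5, -0.96], [-0.0184, 0, 0]], [[0, -0.39, -1], [-0.0184, 0, 0]], [[0, -0.27, -1], [-0.0184, 0, 0]], [[0, -0.15, -1], [-0.0184, 0, 0]]]' --grip 0.1

```text
clock: 25.6
tcp_pos: [0.412, 0.1959, 0.148]
eef_rot: [0.899, 1.57, 0.144]
contact_force: [0.0, 0.5, 0.1]
finger_gap: 0.0772
```

>>> arm_command --rows '[[[0, 0, -0.2], [0, 0, 0]], [[0, 0, 0], [0, 0, 0]]]'

```text
clock: 25.77
tcp_pos: [0.4075, 0.2007, 0.1481]
eef_rot: [1.735, 1.57, 0.978]
contact_force: [-0.3, -0.4, -0.5]
finger_gap: 0.077
```

```bash
python3 - <<'E'
from h import *
st()
img("side");crop("side",215,130,140,130,5,"s19.png")
plan([.4135,.1985,.12],-.76)
E
```

```text
25.77 tcp [0.4075 0.2007 0.1481] rpy [1.735 1.57  0.978] F [-0.3 -0.4 -0.5] gap 0.077
[[0.0, 0.687, 0.727], [0.001, 0.727, -0.687], [-1.0, 0.001, -0.0]] [-0.14  0.37 -0.51  2.05  0.25  0.78 -1.55]
n 1
[[[0.932,0.083,0.131],[-0.0001,0.0001,-0.0001]]]
```

View pics/s19.png

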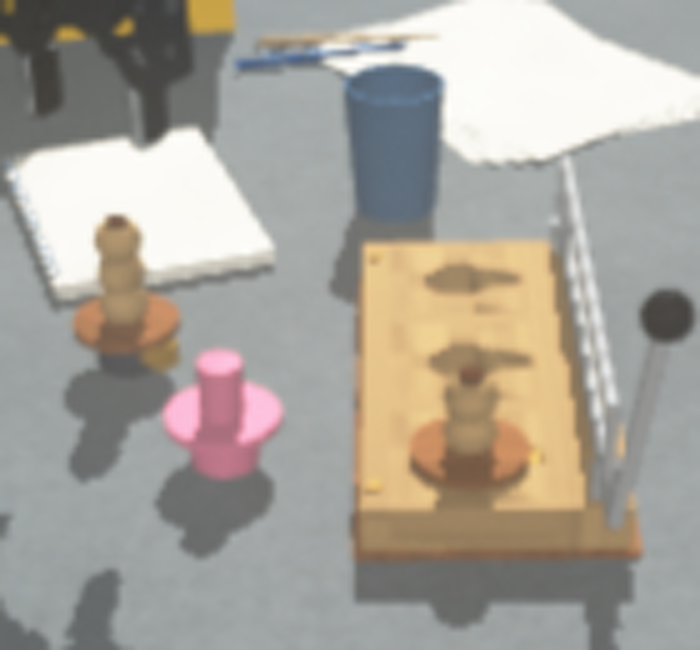

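>>> arm_command --rows '[[[0.6, 0.08, 0.13], [0, 0, 0]], [[0.8, 0, 0], [0, 0, 0]], [[0.9, 0, 0], [0, 0, 0]], [[0.9, 0, 0], [0, 0, 0]], [[0, 0, 0], [0, 0, 0]], [[0, 0, 0], [0, 0, 0]]]'

```text
clock: 26.32
tcp_pos: [0.4136, 0.1969, 0.0509]
eef_rot: [-1.703, 1.568, -2.466]
contact_force: [-0.5, -0.1, -0.0]
finger_gap: 0.077
```

```bash
python3 - <<'E'
from h import *
st()
img("side");crop("side",195,100,120,130,5,"s20.png")
E
```

```text
26.32 tcp [0.4136 0.1969 0.0509] rpy [-1.703  1.568 -2.466] F [-0.5 -0.1 -0. ] gap 0.077
[[-0.002, 0.691, 0.723], [-0.002, 0.723, -0.691], [-1.0, -0.003, -0.0]] [-0.22  0.53 -0.4   2.15  0.39  0.54 -1.68]
```

View pics/s20.png

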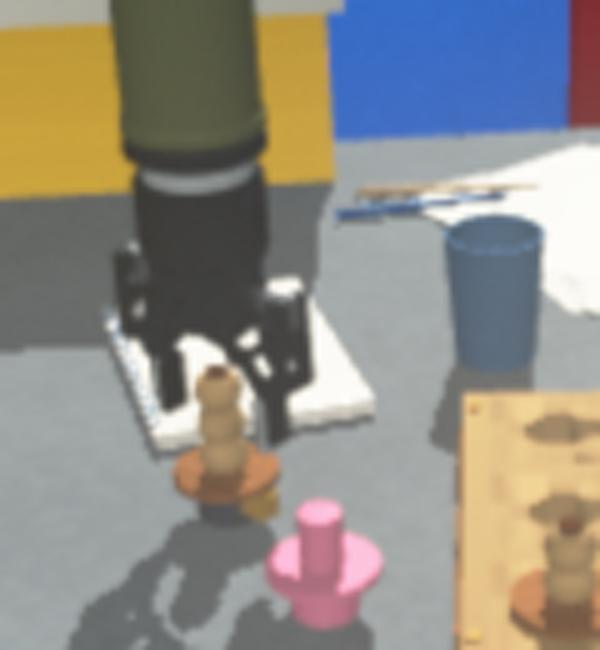

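Centre (close), then open and turn.

>>> arm_command --rows '[[[0, 0, 0], [0, 0, 0]], [[0, 0, 0], [0, 0, 0]], [[0, 0, 0], [0, 0, 0]], [[0, 0, 0], [0, 0, 0]], [[0, 0, 0], [0, 0, 0]], [[0, 0, 0], [0, 0, 0]]]' --grip 1

```text
clock: 26.87
tcp_pos: [0.4139, 0.1985, 0.0526]
eef_rot: [1.072, 1.569, 0.312]
contact_force: [-0.4, -0.2, 8.0]
finger_gap: 0.0287
```

>>> arm_command --rows '[[[0, 0, 0], [0, 0, 0]], [[0, 0, 0], [0, 0, 0]], [[0, 0, 0], [0, 0, 0]], [[0, 0, 0], [0, 0, 0]], [[0, 0, 0], [-0.0192, 0, 0]], [[0, 0, 0], [-0.0192, 0, 0]], [[0, 0, 0], [-0.0192, 0, 0]], [[0, 0, 0], [-0.0192, 0, 0]]]' --grip 0.1

```text
clock: 27.53
tcp_pos: [0.4134, 0.1983, 0.0516]
eef_rot: [0.232, 1.571, -0.04]
contact_force: [0.2, 1.5, -0.5]
finger_gap: 0.0768
```

>>> arm_command --rows '[[[0, 0, 0], [-0.0192, 0, 0]], [[0, 0, 0], [-0.0192, 0, 0]], [[0, 0, 0], [-0.0192, 0, 0]], [[0, 0, 0], [-0.0192, 0, 0]], [[0, 0, 0], [-0.0192, 0, 0]], [[0, 0, 0], [-0.0192, 0, 0]], [[0, 0, 0], [-0.0192, 0, 0]], [[0, 0, 0], [-0.0192, 0, 0]]]'

```text
clock: 28.2
tcp_pos: [0.4134, 0.1981, 0.0516]
eef_rot: [-2.547, 1.571, -1.855]
contact_force: [-0.1, 0.0, 0.6]
finger_gap: 0.077
```

```bash
python3 - <<'E'
from h import *
st()
img("side");crop("side",195,100,120,130,5,"s20.png")
plan([.4136,.1969,.05],.81)
E
```

```text
28.2 tcp [0.4134 0.1981 0.0516] rpy [-2.547  1.571 -1.855] F [-0.1  0.   0.6] gap 0.077
[[-0.0, -0.639, 0.77], [-0.0, 0.77, 0.639], [-1.0, -0.0, -0.0]] [ 0.05  0.62 -0.82  2.15  0.74  0.69 -0.59]
n 1
[[[0.045,-0.028,-0.016],[-0.0174,-0.0001,-0.0]]]
```

View pics/s20.png

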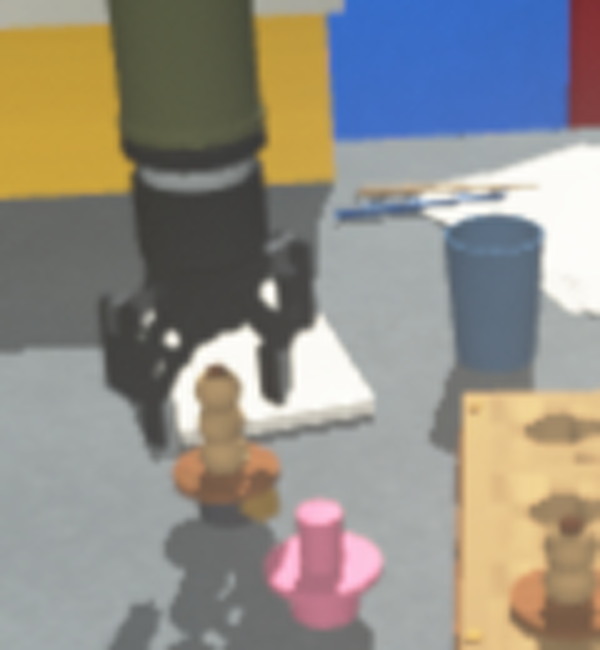

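>>> arm_command --rows '[[[0.03, 0, 0], [-0.0174, 0, 0]], [[0, 0, 0], [0, 0, 0]]]'

```text
clock: 28.42
tcp_pos: [0.4133, 0.198, 0.0504]
eef_rot: [2.337, 1.57, 3.135]
contact_force: [0.2, 0.1, 0.8]
finger_gap: 0.0771
```

>>> arm_command --rows '[[[0, 0, 0], [0, 0, 0]], [[0, 0, 0], [0, 0, 0]], [[0, 0, 0], [0, 0, 0]], [[0, 0, 0], [0, 0, 0]], [[0, 0, 0], [0, 0, 0]], [[0, 0, 0], [0, 0, 0]]]' --grip 1

```text
clock: 28.92
tcp_pos: [0.4135, 0.1984, 0.051]
eef_rot: [-0.653, 1.57, 0.143]
contact_force: [-0.3, -0.4, 4.1]
finger_gap: 0.0284
```

```bash
python3 - <<'E'
from h import *
st()
img("top");crop("top",195,200,100,80,8,"t21.png")
E
```

```text
28.92 tcp [0.4135 0.1984 0.051 ] rpy [-0.653  1.57   0.143] F [-0.3 -0.4  4.1] gap 0.0284
[[0.001, -0.714, 0.7], [0.0, 0.7, 0.714], [-1.0, -0.0, 0.0]] [ 0.06  0.63 -0.85  2.15  0.76  0.7  -0.52]
```

View pics/t21.png

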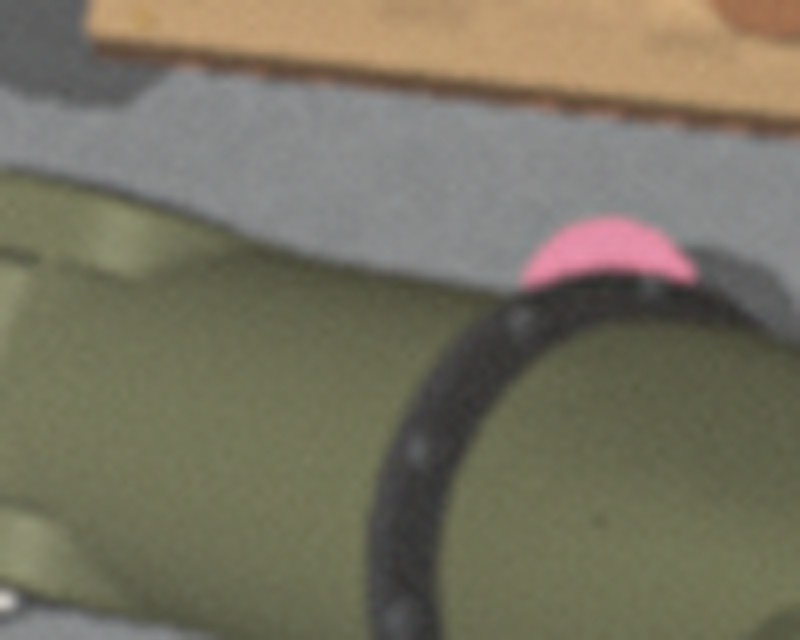

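>>> arm_command --rows '[[[-0.6, 0, 0], [0, 0, 0]], [[-0.8, 0, 0], [0, 0, 0]], [[-0.9, 0, 0], [0, 0, 0]], [[-0.9, 0, 0], [0, 0, 0]], [[0, 0, 0], [0, 0, 0]]]'

```text
clock: 29.38
tcp_pos: [0.4147, 0.1999, 0.1504]
eef_rot: [-0.299, 1.565, 0.498]
contact_force: [0.6, 1.3, -0.3]
finger_gap: 0.0287
```

```bash
python3 - <<'E'
from h import *
st();plan([.614,.122,.147],1.438)
img("side");crop("side",195,100,120,130,5,"s22.png")
E
```

```text
29.38 tcp [0.4147 0.1999 0.1504] rpy [-0.299  1.565  0.498] F [ 0.6  1.3 -0.3] gap 0.0287
[[0.005, -0.715, 0.699], [0.003, 0.699, 0.715], [-1.0, -0.002, 0.005]] [ 0.2   0.5  -1.02  2.03  0.54  0.9  -0.32]
n 8
[[[0.017,-0.82,0.349],[-0.0128,0.0001,0.0001]],[[0.017,-0.846,0.282],[-0.0128,0.0001,0.0001]],[[0.016,-0.866,0.213],[-0.0128,0.0001,0.0001]],[[0.016,-0.88,0.143],[-0.0128,0.0001,0.0001]],[[0.015,-0.889,0.072],[-0.0128,0.0001,0.0001]],[[0.015,-0.892,0.001],[-0.0128,0.0001,0.0001]],[[0.015,-0.889,-0.071],[-0.0128,0.0001,0.0001]],[[0.014,-0.88,-0.142],[-0.0128,0.0001,0.0001]]]
```

View pics/s22.png

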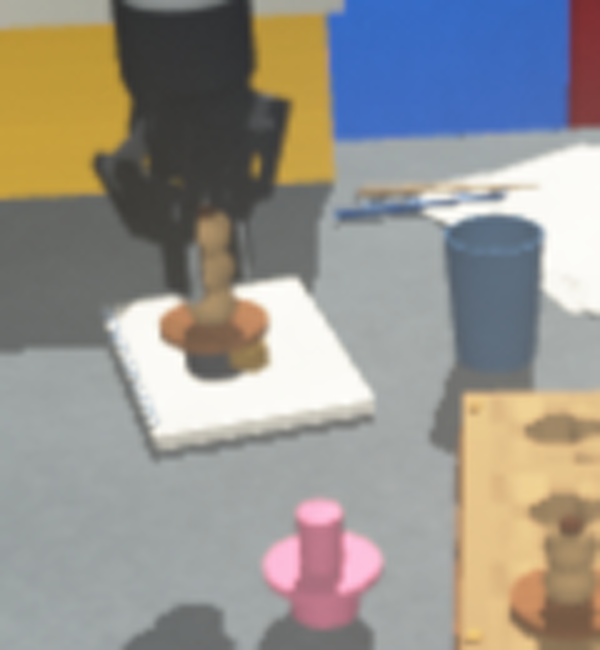

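>>> arm_command --rows '[[[0, -0.82, 0.35], [-0.0128, 0, 0]], [[0, -0.85, 0.28], [-0.0128, 0, 0]], [[0, -0.87, 0.21], [-0.0128, 0, 0]], [[0, -0.88, 0.14], [-0.0128, 0, 0]], [[0, -0.89, 0.07], [-0.0128, 0, 0]], [[0, -0.89, 0], [-0.0128, 0, 0]], [[0, -0.89, -0.07], [-0.0128, 0, 0]], [[0, -0.8, -0.14], [-0.0128, 0, 0]]]'

```text
clock: 30.1
tcp_pos: [0.6113, 0.1192, 0.1446]
eef_rot: [2.199, 1.568, -2.641]
contact_force: [-0.2, 0.7, -1.1]
finger_gap: 0.0288
```

>>> arm_command --rows '[[[0, 0, 0], [0, 0, 0]], [[0, 0, 0], [0, 0, 0]], [[0, 0, 0], [0, 0, 0]]]'

```text
clock: 30.35
tcp_pos: [0.6093, 0.121, 0.1453]
eef_rot: [1.702, 1.568, -3.141]
contact_force: [0.4, -0.1, -2.0]
finger_gap: 0.0286
```

```bash
python3 - <<'E'
from h import *
st();plan([.614,.122,.093],1.438)
img("side");crop("side",230,110,130,130,5,"s23.png")
E
```

```text
30.35 tcp [0.6093 0.121  0.1453] rpy [ 1.702  1.568 -3.141] F [ 0.4 -0.1 -2. ] gap 0.0286
[[-0.002, -0.991, 0.131], [-0.0, 0.131, 0.991], [-1.0, 0.002, -0.0]] [ 0.36  0.79 -1.11  1.62  0.75  1.21  0.53]
n 2
[[[0.871,-0.078,0.027],[0.0001,-0.0,-0.0002]],[[0.871,-0.077,0.027],[0.0001,-0.0,-0.0002]]]
```

View pics/s23.png

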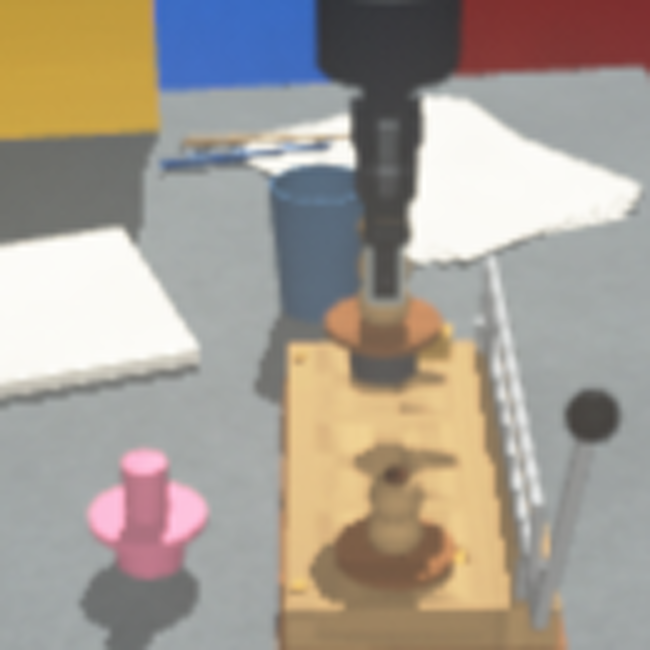

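>>> arm_command --rows '[[[0.6, -0.08, 0.02], [0, 0, 0]], [[0.6, -0.08, 0.02], [0, 0, 0]], [[0.5, 0, 0], [0, 0, 0]], [[0, 0, 0], [0, 0, 0]], [[0, 0, 0], [0, 0, 0]], [[0, 0, 0], [0, 0, 0]]]'

```text
clock: 30.9
tcp_pos: [0.6152, 0.1218, 0.0965]
eef_rot: [-0.775, 1.57, 0.665]
contact_force: [1.0, 0.6, -1.1]
finger_gap: 0.0288
```

```bash
python3 - <<'E'
from h import *
st();plan([.6145,.1222,.083],1.438)
img("side");crop("side",260,140,90,90,7,"s24.png")
E
```

```text
30.9 tcp [0.6152 0.1218 0.0965] rpy [-0.775  1.57   0.665] F [ 1.   0.6 -1.1] gap 0.0288
[[0.001, -0.991, 0.13], [0.0, 0.13, 0.991], [-1.0, -0.001, 0.001]] [ 0.34  0.85 -1.07  1.66  0.81  1.14  0.49]
n 1
[[[0.45,0.026,0.009],[0.0004,0.0001,0.0001]]]
```

View pics/s24.png

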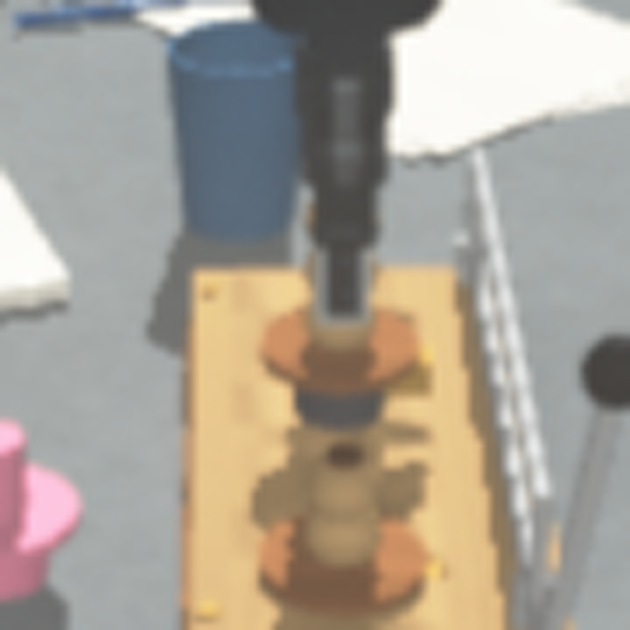

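Aligned with the short spindle's key; descend to just inside the mouth.

>>> arm_command --rows '[[[0.2, 0.03, 0.01], [0, 0, 0]], [[0.2, 0, 0], [0, 0, 0]], [[0.15, 0, 0], [0, 0, 0]], [[0.12, 0, 0], [0, 0, 0]], [[0, 0, 0], [0, 0, 0]], [[0, 0, 0], [0, 0, 0]]]'

```text
clock: 31.45
tcp_pos: [0.6141, 0.1217, 0.0751]
eef_rot: [1.661, 1.57, 3.101]
contact_force: [0.1, 0.3, -1.8]
finger_gap: 0.0282
```

>>> arm_command --rows '[[[0.1, 0, 0], [0, 0, 0]], [[0.1, 0, 0], [0, 0, 0]], [[0, 0, 0], [0, 0, 0]], [[0, 0, 0], [0, 0, 0]]]'

```text
clock: 31.78
tcp_pos: [0.6146, 0.1221, 0.0694]
eef_rot: [-0.016, 1.57, 1.425]
contact_force: [0.3, 1.1, -4.2]
finger_gap: 0.0288
```

>>> arm_command --rows '[[[0.1, 0, 0], [0, 0, 0]], [[0.1, 0, 0], [0, 0, 0]], [[0.1, 0, 0], [0, 0, 0]], [[0.1, 0, 0], [0, 0, 0]], [[0, 0, 0], [0, 0, 0]], [[0, 0, 0], [0, 0, 0]]]'

```text
clock: 32.28
tcp_pos: [0.6145, 0.1221, 0.0573]
eef_rot: [0.177, 1.57, 1.617]
contact_force: [0.1, 3.9, -2.2]
finger_gap: 0.0288
```

>>> arm_command --rows '[[[0, 0, 0], [0, 0, 0]], [[0, 0, 0], [0, 0, 0]], [[0, 0, 0], [0, 0, 0]], [[-0.1, 0, 0], [0, 0, 0]], [[-0.7, 0, 0], [0, 0, 0]], [[-0.9, 0, 0], [0, 0, 0]], [[-0.9, 0, 0], [0, 0, 0]], [[-0.9, 0, 0], [0, 0, 0]]]' --grip 0.3

```text
clock: 32.95
tcp_pos: [0.6143, 0.1212, 0.1639]
eef_rot: [2.582, 1.57, -2.262]
contact_force: [1.1, -0.6, -0.2]
finger_gap: 0.06
```

```bash
python3 - <<'E'
from h import *
st()
img("side");crop("side",260,110,110,130,5,"s25.png")
print(theta("side",0,0) if 0 else "")
E
```

```text
32.95 tcp [0.6143 0.1212 0.1639] rpy [ 2.582  1.57  -2.262] F [ 1.1 -0.6 -0.2] gap 0.06
[[-0.0, -0.991, 0.131], [-0.0, 0.131, 0.991], [-1.0, 0.0, -0.0]] [ 0.36  0.78 -1.12  1.59  0.73  1.25  0.55]
```

View pics/s25.png

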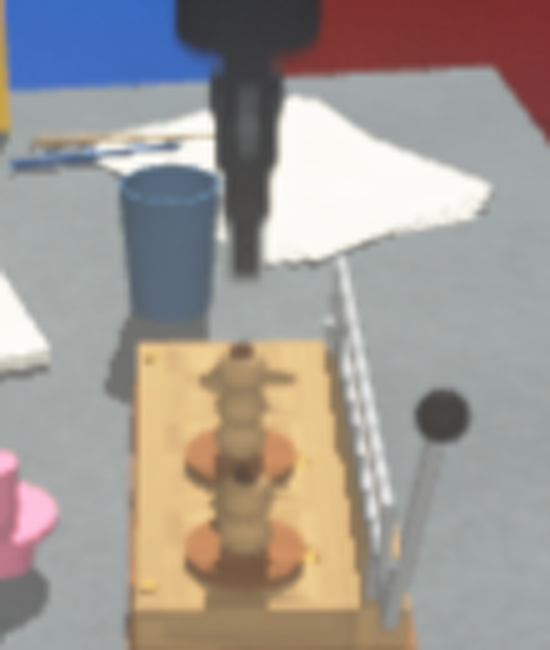

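```bash
python3 - <<'E'
from h import *
t=theta("side",443.5/5-.5+260,415.5/5-.5+110);print(t,H)
p=t[2]+.05*fx;print(p)
st();plan([p[0],p[1],.215],1.453)
for a in (1.6,1.2,1.0,.8,.6,.3,0): print(a,ball(a).round(3))
E
```

```text
(np.float64(1.6), np.float64(0.2738813145163473), array([ 0.68353282, -0.06670477,  0.16450619])) [ 0.66516 -0.06454  0.045  ]
[ 0.73318282 -0.07255477  0.16450619]
33.05 tcp [0.6162 0.123  0.1676] rpy [-1.136  1.564  0.304] F [-0.2  0.   0.3] gap 0.0596
[[0.007, -0.991, 0.131], [0.002, 0.131, 0.991], [-1.0, -0.006, 0.003]] [ 0.36  0.77 -1.12  1.58  0.73  1.25  0.55]
n 7
[[[-0.224,-0.676,-0.849],[-0.0003,0.0001,0.0001]],[[-0.224,-0.674,-0.851],[-0.0003,0.0001,0.0001]],[[-0.225,-0.672,-0.852],[-0.0003,0.0001,0.0001]],[[-0.225,-0.67,-0.854],[-0.0003,0.0001,0.0001]],[[-0.225,-0.668,-0.855],[-0.0003,0.0001,0.0001]],[[-0.225,-0.666,-0.856],[-0.0003,0.0001,0.0001]],[[-0.226,-0.664,-0.858],[-0.0003,0.0001,0.0001]]]
1.6 [ 0.684 -0.067  0.165]
1.2 [ 0.636 -0.061  0.162]
1.0 [ 0.613 -0.058  0.154]
0.8 [ 0.593 -0.056  0.142]
0.6 [ 0.575 -0.054  0.125]
0.3 [ 0.556 -0.052  0.095]
0 [ 0.546 -0.051  0.06 ]
```

>>> arm_command --rows '[[[-0.9, 0, 0], [0, 0, 0]], [[-0.9, -0.5, -0.4], [0, 0, 0]], [[0, -0.7, -0.85], [0, 0, 0]], [[0, -0.7, -0.9], [0, 0, 0]], [[0, -0.7, -0.9], [0, 0, 0]], [[0, -0.7, -0.9], [0, 0, 0]], [[0, -0.7, -0.9], [0, 0, 0]], [[0, -0.7, -0.9], [0, 0, 0]]]' --grip 1

```text
clock: 33.72
tcp_pos: [0.7321, -0.0702, 0.2161]
eef_rot: [2.601, 1.57, -2.243]
contact_force: [1.1, 0.4, 0.4]
finger_gap: -0.0
```

>>> arm_command --rows '[[[0, 0, 0], [0, 0, 0]], [[0, 0, 0], [0, 0, 0]]]'

```text
clock: 33.88
tcp_pos: [0.732, -0.0711, 0.215]
eef_rot: [2.056, 1.569, -2.793]
contact_force: [-0.5, 1.1, -0.0]
finger_gap: 0.0001
```

```bash
python3 - <<'E'
from h import *
st();plan([.733,-.0725,.222],1.453)
E
```

```text
33.88 tcp [ 0.732  -0.0711  0.215 ] rpy [ 2.056  1.569 -2.793] F [-0.5  1.1 -0. ] gap 0.0001
[[-0.002, -0.991, 0.136], [-0.001, 0.136, 0.991], [-1.0, 0.001, -0.001]] [ 0.52  0.88 -1.11  1.17  0.76  1.51  0.98]
n 1
[[[-0.234,-0.038,-0.043],[-0.0029,-0.0001,-0.0002]]]
```

>>> arm_command --rows '[[[0.7, 0, -0.05], [0, 0, 0]], [[0.7, 0, 0], [0, 0, 0]], [[0.6, 0, 0], [0, 0, 0]], [[0, 0, 0], [0, 0, 0]], [[0, 0.4, 0], [0, 0, 0]], [[0, 0.4, 0], [0, 0, 0]], [[0, 0.4, 0], [0, 0, 0]], [[0, 0.4, 0], [0, 0, 0]]]'

```text
clock: 34.55
tcp_pos: [0.6842, -0.0618, 0.1584]
eef_rot: [-1.4, 1.568, 0.041]
contact_force: [1.8, -1.1, 2.7]
finger_gap: 0.0002
```

>>> arm_command --rows '[[[0, 0.4, 0], [0, 0, 0]], [[0.04, 0.4, 0], [0, 0, 0]], [[0.04, 0.4, 0], [0, 0, 0]], [[0.06, 0.4, 0], [0, 0, 0]], [[0.06, 0.3, 0], [0, 0, 0]], [[0, 0, 0], [0, 0, 0]]]'

```text
clock: 35.05
tcp_pos: [0.6262, -0.0546, 0.1518]
eef_rot: [-2.564, 1.57, -1.122]
contact_force: [0.0, 1.3, 0.0]
finger_gap: -0.0003
```

```bash
python3 - <<'E'
from h import *
st()
img("side");crop("side",260,110,110,130,5,"s26.png")
E
```

```text
35.05 tcp [ 0.6262 -0.0546  0.1518] rpy [-2.564  1.57  -1.122] F [0.  1.3 0. ] gap -0.0003
[[0.0, -0.992, 0.129], [-0.001, 0.129, 0.992], [-1.0, -0.001, -0.001]] [ 0.65  0.81 -1.14  1.59  0.77  1.25  0.81]
```

View pics/s26.png

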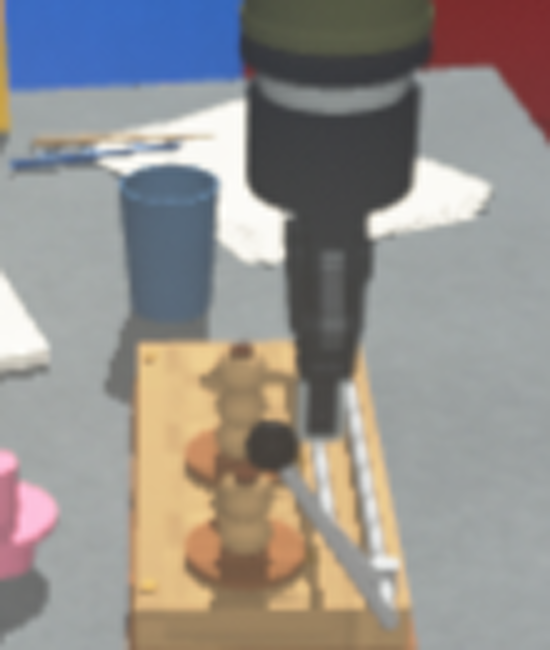

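```bash
python3 - <<'E'
from h import *
print(theta("side",273.5/5-.5+260,446.5/5-.5+110))
plan([.597,-.057,.180],1.453,n=3)
a=np.linspace(.85,-.02,11);P=np.array([ball(t) for t in a])
d=np.diff(P,axis=0);print(np.c_[a[1:],-d[:,2]/.03,-(d@fx)/.03].round(2).tolist())
E
```

```text
(np.float64(0.915), np.float64(0.29839289062863056), array([ 0.60430918, -0.05737027,  0.14925379]))
n 3
[[[-0.315,0.334,-0.065],[-0.0007,-0.0,0.0001]],[[-0.315,0.335,-0.064],[-0.0007,-0.0,0.0001]],[[-0.315,0.335,-0.062],[-0.0007,-0.0,0.0001]]]
[[0.76, 0.21, 0.28], [0.68, 0.23, 0.26], [0.59, 0.25, 0.24], [0.5, 0.27, 0.22], [0.42, 0.29, 0.19], [0.33, 0.31, 0.17], [0.24, 0.32, 0.14], [0.15, 0.33, 0.11], [0.07, 0.34, 0.08], [-0.02, 0.35, 0.05]]
```

>>> arm_command --rows '[[[-0.9, 0, 0], [0, 0, 0]], [[-0.3, 0.3, -0.06], [0, 0, 0]], [[0, 0.4, -0.06], [0, 0, 0]], [[0, 0, 0], [0, 0, 0]], [[0, 0, 0], [0, 0, 0]]]'

```text
clock: 35.57
tcp_pos: [0.606, -0.0565, 0.187]
eef_rot: [-2.234, 1.57, -0.794]
contact_force: [-0.6, -0.2, 0.3]
finger_gap: 0.0001
```

```bash
python3 - <<'E'
from h import *
st();plan([.601,-.057,.158],1.453,n=3)
E
```

```text
35.57 tcp [ 0.606  -0.0565  0.187 ] rpy [-2.234  1.57  -0.794] F [-0.6 -0.2  0.3] gap 0.0001
[[0.001, -0.991, 0.131], [-0.001, 0.131, 0.991], [-1.0, -0.001, -0.001]] [ 0.69  0.75 -1.18  1.61  0.72  1.28  0.82]
n 3
[[[0.322,0.055,-0.012],[-0.0007,-0.0,0.0]],[[0.322,0.055,-0.012],[-0.0007,-0.0,0.0]],[[0.322,0.055,-0.012],[-0.0007,-0.0,0.0]]]
```

>>> arm_command --rows '[[[0.32, 0.06, 0], [0, 0, 0]], [[0.32, 0.06, 0], [0, 0, 0]], [[0.32, 0.06, 0], [0, 0, 0]], [[0.21, 0.28, 0], [0, 0, 0]], [[0.23, 0.26, 0], [0, 0, 0]], [[0.25, 0.24, 0], [0, 0, 0]]]'

```text
clock: 36.07
tcp_pos: [0.573, -0.0524, 0.1373]
eef_rot: [2.059, 1.563, -2.783]
contact_force: [-15.5, -2.0, 15.8]
finger_gap: 0.0001
```

>>> arm_command --rows '[[[0.27, 0.22, 0], [0, 0, 0]], [[0.29, 0.19, 0], [0, 0, 0]], [[0.31, 0.17, 0], [0, 0, 0]], [[0, 0, 0], [0, 0, 0]]]'

```text
clock: 36.4
tcp_pos: [0.558, -0.0504, 0.1084]
eef_rot: [1.669, 1.567, 3.11]
contact_force: [-0.1, -0.8, -0.9]
finger_gap: 0.0002
```

```bash
python3 - <<'E'
from h import *
st();plan([.548,-.051,.071],1.453,n=5)
img("side");crop("side",260,110,110,130,5,"s27.png")
E
```

```text
36.4 tcp [ 0.558  -0.0504  0.1084] rpy [1.669 1.567 3.11 ] F [-0.1 -0.8 -0.9] gap 0.0002
[[-0.004, -0.992, 0.13], [0.0, 0.13, 0.992], [-1.0, 0.004, -0.0]] [ 0.7   0.78 -1.14  1.83  0.8   1.09  0.7 ]
n 5
[[[0.25,0.065,-0.013],[-0.0004,-0.0,-0.0001]],[[0.25,0.065,-0.013],[-0.0004,-0.0,-0.0001]],[[0.25,0.065,-0.012],[-0.0004,-0.0,-0.0001]],[[0.25,0.066,-0.012],[-0.0004,-0.0,-0.0001]],[[0.25,0.066,-0.012],[-0.0004,-0.0,-0.0001]]]
```

View pics/s27.png

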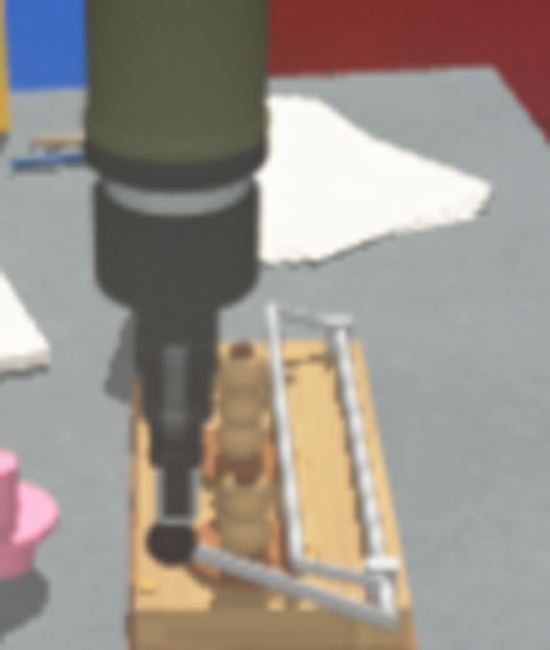

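Works well (θ≈0.3). Continue pressing down.

>>> arm_command --rows '[[[0.25, 0.07, 0], [0, 0, 0]], [[0.25, 0.07, 0], [0, 0, 0]], [[0.25, 0.07, 0], [0, 0, 0]], [[0.25, 0.07, 0], [0, 0, 0]], [[0.25, 0.06, 0], [0, 0, 0]], [[0, 0, 0], [0, 0, 0]]]'

```text
clock: 36.95
tcp_pos: [0.55, -0.049, 0.0728]
eef_rot: [2.755, 1.571, -2.089]
contact_force: [-2.4, 0.1, 5.0]
finger_gap: 0.0002
```

```bash
python3 - <<'E'
from h import *
st()
img("side");crop("side",260,110,110,130,5,"s28.png")
E
```

```text
36.95 tcp [ 0.55   -0.049   0.0728] rpy [ 2.755  1.571 -2.089] F [-2.4  0.1  5. ] gap 0.0002
[[-0.0, -0.991, 0.131], [-0.0, 0.131, 0.991], [-1.0, 0.0, -0.0]] [ 0.69  0.81 -1.1   1.89  0.86  1.02  0.64]
```

View pics/s28.png

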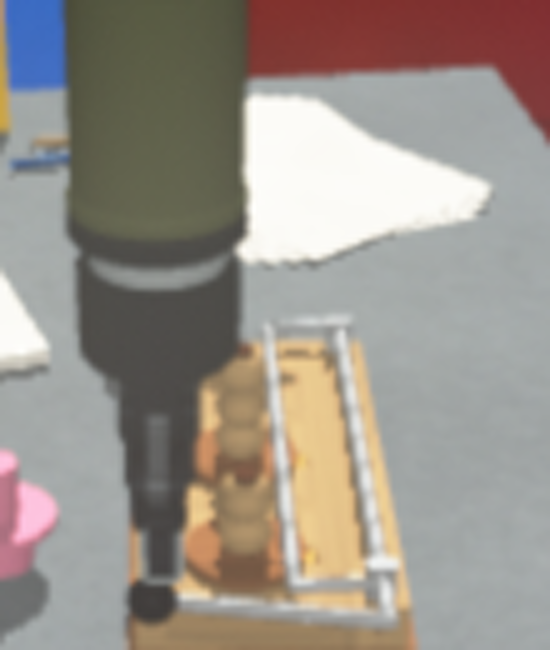

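Press a few mm further to the stop, then retreat up and toward the robot.

>>> arm_command --rows '[[[0.1, 0, 0], [0, 0, 0]], [[0, 0, 0], [0, 0, 0]], [[0, 0, 0], [0, 0, 0]]]'

```text
clock: 37.25
tcp_pos: [0.5503, -0.049, 0.0721]
eef_rot: [-2.446, 1.569, -1.006]
contact_force: [-7.2, -2.1, 23.5]
finger_gap: 0.0001
```

>>> arm_command --rows '[[[-0.4, 0, 0], [0, 0, 0]], [[-0.8, 0, 0], [0, 0, 0]], [[-0.9, 0, -0.5], [0, 0, 0]], [[-0.9, 0, -0.9], [0, 0, 0]], [[0, 0, -0.9], [0, 0, 0]], [[0, 0, -0.9], [0, 0, 0]], [[0, 0, -0.9], [0, 0, 0]], [[0, 0, 0], [0, 0, 0]]]'

```text
clock: 37.92
tcp_pos: [0.5333, -0.178, 0.1592]
eef_rot: [2.807, 1.567, -2.045]
contact_force: [-0.6, -1.2, -1.1]
finger_gap: -0.0002
```

```bash
python3 - <<'E'
from h import *
st()
img("side");crop("side",230,130,140,130,5,"s29.png");cv2.imwrite("pics/s30.png",cal("side")["color"])
img("top");crop("top",195,140,160,130,5,"t29.png")
E
```

```text
37.92 tcp [ 0.5333 -0.178   0.1592] rpy [ 2.807  1.567 -2.045] F [-0.6 -1.2 -1.1] gap -0.0002
[[-0.002, -0.99, 0.139], [-0.003, 0.139, 0.99], [-1.0, 0.001, -0.003]] [ 0.97  0.74 -1.21  1.76  0.75  1.19  0.96]
```

View pics/s29.png

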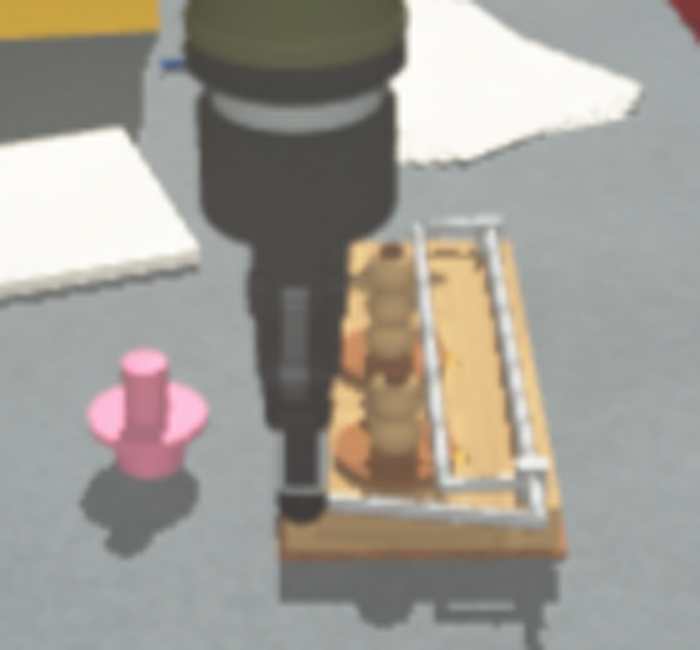

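View pics/s30.png

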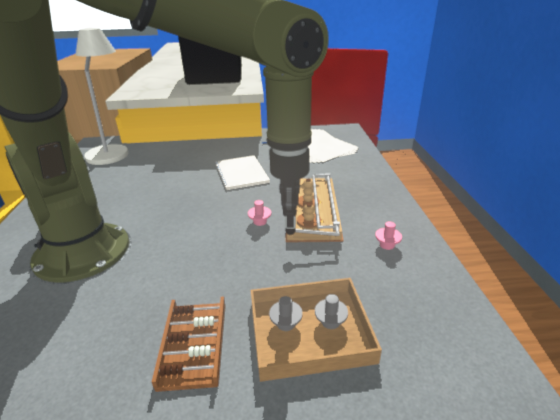

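View pics/t29.png

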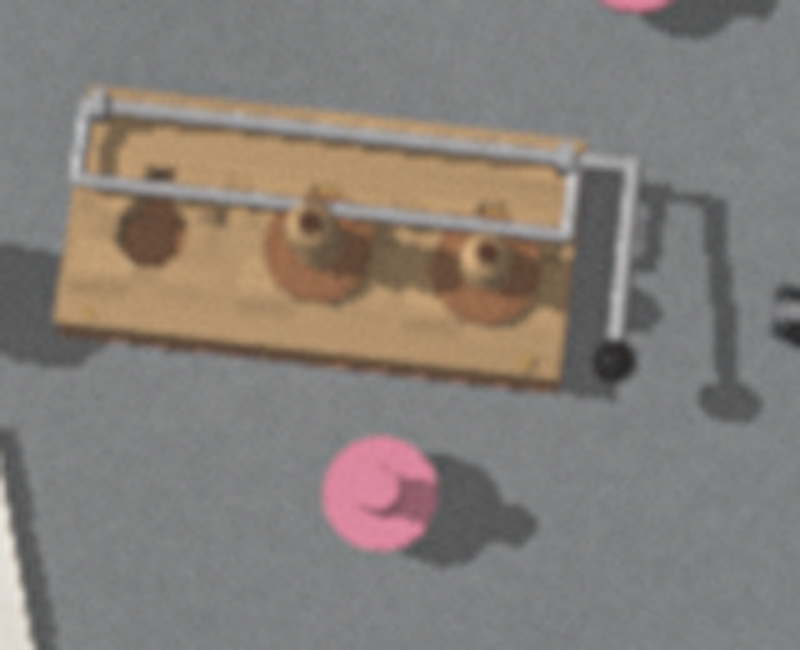

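>>> arm_command --rows '[[[0, 0, 0], [0, 0, 0]], [[0, 0, 0], [0, 0, 0]], [[0, 0, 0], [0, 0, 0]], [[0, 0, 0], [0, 0, 0]]]'

```text
clock: 38.35
tcp_pos: [0.5344, -0.17, 0.1606]
eef_rot: [-1.249, 1.57, 0.192]
contact_force: [0.1, -0.1, -0.2]
finger_gap: -0.0
```

```bash
python3 - <<'E'
from h import *
img("top"); print(theta("top",614.5/5-.5+195,359.5/5-.5+140))
st();print(arm.hand_in())
E
```

```text
(np.float64(0.0), np.float64(0.4691873126246685), array([ 0.54600448, -0.05050053,  0.06000492]))
38.4 tcp [ 0.5344 -0.1702  0.1606] rpy [-1.529  1.571 -0.088] F [ 0.7 -0.2  0.1] gap 0.0002
[[0.0, -0.992, 0.129], [-0.0, 0.129, 0.992], [-1.0, -0.0, 0.0]] [ 0.96  0.73 -1.22  1.77  0.74  1.19  0.96]
the job is handed in; nothing more can be done
None
```

The counting frame is set up and the job is handed in, at about 38 s on the robot's clock; the hand-in gives no verdict.

- **What was there:** two spindles, the medium and the short (the tall one is absent), and two grey plugs, in the middle and right sockets (the left socket was empty). I left both pink look-alikes alone.
- **What I did:**
  - I raised the keeper by the ball to about 1.6 rad.
  - Both plugs went into the tray.
  - The short spindle went into the right socket and the medium into the middle one. Both keys dropped in without resistance.
  - I then pushed the keeper back down to its stop.
- **Last checks:**
  - The final top view puts the ball at its starting position, so the keeper reads 0 rad.
  - Both collars looked flush on the board.
  - Both plugs stood in the tray.
  - In the last pictures, the abacus and the notebook were where they started. The cup was hidden behind the arm there; it was in place in the side view taken just before I lowered the keeper.
  - The gripper was clear, with about zero contact force.
- **One thing that went wrong:** my first grip on the ball slipped at about 0.94 rad, so I finished raising the keeper by pushing the ball with closed fingers.
- **Measurement disagreement:** the camera estimates of the socket positions differed by up to about 6 mm. I used the positions felt when gripping the plugs instead, and both spindles went in cleanly with those.

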